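Line up and clamp a matched set of V-blocks, then bed the test mandrel in them

ROBOT

A 6-joint arm with a two-finger parallel gripper is mounted at the origin on a cart in front of the work surface, level with it; the furniture and walls round the work are solid. World frame = base frame: x ahead of the robot, y to its left, z up, the work surface at z = 0. Lengths are in m, angles in degrees, forces in N, time in s.
With the tool pointing down it reaches from about 0.35 to 0.875 m from the base axis. Payload 4.2 kg.
Tool frame: the origin (TCP) lies midway between the tips of the shut fingers; the grasp point (between the pads) lies 19 mm behind it; z points along the fingers, y is the line along which they close (so a half turn about z gives the same grasp; the last joint's range is limited). The gripper opens to 87 mm and grips with 3 to 60 N. Pads are 19 mm wide; open, the fingers measure 117 mm over their backs; the gripper's body (75 mm by 190 mm) begins 51 mm behind the grasp point.
Start: joints at [-60.126, 22.042, 0.453, 0, -68.411, -14.817], TCP at [0.162, -0.604, 0.223] pointing down, gripper open.
Joint ranges: [-179.83, 179.83], [-69.29, 118.12], [-61.27, 80.66], [-181.25, 117.63], [-171.15, -9.14], [-177.46, 177.46]. Speed limits (degrees/s): [159.86, 159.86, 180, 180, 180, 180].

INTERFACE

Orientations are given as a 3x3 rotation matrix whose columns are the frame's x, y, z axes.
In Python, from station import sense, capture, camera_params, finish_job gives the robot as it stands.
- The arm moves only by the tool drive_tool, never from a script. Its argument "rows" is a list of rows, each an object of numbers: "tx", "ty", "tz": the shift along the tool's x, y, z in cm; "ax", "ay", "az": the turn, a rotation vector about the tool's x, y, z in rad; "claw": the finger opening in cm, from 0 to 8.7. In form: [{"tx": .., "ty": .., "tz": .., "ax": .., "ay": .., "az": .., "claw": ..}, ...]. A call has 1 to 10 rows; each row shifts and turns the commanded pose from where the row before left it, along the tool's axes as they then stand; what a row does not reach is not made up. A row lasts 1/12 s, in which the tool goes at most 41.7 mm and 7.16 degrees, less where a joint would pass 70% of its speed; a pose out of reach is approached as far as the arm can. A call with a gripper value outside its range is refused whole. The fingers move at their own pace and stop on an object; the grip force is fixed at half the most. Time passes only in rows, so rows that do not move let the fingers close. It gives the time, the measured TCP pose, the force, the opening and the grip force at its end, in the units of the state.
- sense(): the state, without advancing time (a new reading comes with each control period).
- capture(name): name is "scene" or "top" or "wrist"; returns (picture, depth): 480x640x3 uint8, red, green, blue; 480x640 float32, m along the optical axis (not along the pixel's ray), 0 where there is no reading.
- camera_params(name): a dict with "intrinsics" (3x3 intrinsics, pixels), "R" (3x3) and "t" (3): a world point X has camera coordinates R X + t; the wrist camera has in their place "tool_from_camera" (4x4, takes a point from camera to tool coordinates, whose origin is the TCP and whose axes are the flange's). Camera axes: x right, y down, z forward; pixel columns grow to the right and rows downward; lengths in m; the calibration is good to about 2 mm. A picture is of the moment at which its call begins: read the wrist's pose just before it. camera_params takes no time and is no camera call.
- finish_job(): hands the job in; it is judged then, once.
The state is a dict: "time_s": time; "joints": joint angles; "joint_velocities": joint speeds; "effort": joint torques, N m; "tcp_pos": TCP position; "ee_rot": TCP orientation; "wrist_force": force on the tool from outside, world axes, zero at the start; "moment": the same for the moment, N m; "gripper_width": opening from 0.0 (shut) to 1.0 (fully open); "gripper_force": force on a finger pad.
Only numpy, scipy, OpenCV 4.12 (cv2) and the standard library are available. Lean on these libraries where they do the work, as an engineer would, in place of code of your own. Each camera call takes 0.05 s, during which the arm holds its last target. There are 200 camera calls.

TASK

Nudge the three V-blocks into one closed, straight row in the fixture: square against the back rail, touching one another, the end block against the end stop, and clamped by pushing the sliding clamp up by its black knob until its sprung orange pad is pressed about half-way in on the closed row - feel for it: neither barely touching nor driven hard in. Then lift the round steel mandrel up off the two hooks of the blue rack and lay it gently in the vees, so that it lies centred along the row, bedded in all three blocks.

Things in the scene. Friction and masses are not known exactly. Their poses are not given: they have to be found in the camera images.
- fixture: fixed grey steel plate 130 (x) by 305 (y) by 16 mm thick; origin: centre of its underside, z up. The row runs along its y. Dark rail 22 mm high above the plate along the far (+x) side, row face at x = +45 mm. Dark end stop of the same height at the +y end, row face at y = +122.5 mm, from x = -30 to +45 mm. Pressing a block on rail, stop or plate with more than 40 N is ramming.
- row_middle (a point): point of the fixture, on the plate's top face below the middle of the finished row (fixture x 22.5, y 59.5, z 16 mm), axes as the fixture's. The three blocks of a finished row have their centres here and 42 mm to either side along y, any block in any place and either way round.
- v_block_a: one of three identical grey metal V-blocks standing loose on the fixture plate: 45 mm across (x), 42 mm along the vee (y), 38 mm high (z), 0.15 kg; origin at the centre of its underside. The 90-degree vee runs along its y in the top face, 28 mm wide, 14 mm deep. It slides on the plate at 0.5 to 2 N.
- v_block_b: one of three identical grey metal V-blocks standing loose on the fixture plate: 45 mm across (x), 42 mm along the vee (y), 38 mm high (z), 0.15 kg; origin at the centre of its underside. The 90-degree vee runs along its y in the top face, 28 mm wide, 14 mm deep. It slides on the plate at 0.5 to 2 N.
- v_block_c: one of three identical grey metal V-blocks standing loose on the fixture plate: 45 mm across (x), 42 mm along the vee (y), 38 mm high (z), 0.15 kg; origin at the centre of its underside. The 90-degree vee runs along its y in the top face, 28 mm wide, 14 mm deep. It slides on the plate at 0.5 to 2 N.
- clamp: clamp slide at the row's -y end, axes as the fixture's; 34 (x) by 42 (y) by 22 mm high, from 12 mm behind to 30 mm ahead (+y) of its origin, which lies on the plate's top face below the knob's axis. Slides only along the fixture's y, up to 100 mm, with 12 N of friction, and stays where it is left. It must be left pressing the row with 3.5 to 10.5 N (half-way in: 7.5 N), so push until 19 or 20 N are felt in all.
- knob (a point): middle of the clamp slide's upright black knob: 22 mm in diameter, from 26 to 56 mm above the plate, this point 41 mm above the plate. Push it from behind (-y side) towards +y. The orange pad (18 mm) ahead of the slide sits on a screwed spindle, out by an unknown, unmeasured amount: its face is 48 to 70 mm ahead of this point. It springs in by up to 8 mm: 1.5 N at first, 1.5 N more per mm.
- mandrel: plain steel cylinder 32 mm in diameter, 170 mm long, 0.45 kg, hanging level in the rack's two hooks; origin at its middle on the axis, y along the axis (either way round is the same). Bedded in the vees its axis lies 46.6 mm above the plate, 8.6 mm above the blocks' tops: fingers that reach more than 8 mm below its axis would strike the blocks.
- rack: fixed blue rack, base 150 mm wide (y); origin on the bench below the mandrel's hanging place, whose axis is 85 mm up along the rack's y. Black hooks at y = -52 and +52 mm cradle the mandrel; their tips (at x = -27 mm) stand 17 mm and the posts (at x = +36 mm) 20 mm above its axis at most: lift 40 mm to be clear. Between the hooks 88 mm are free.
There are look-alikes about, which are no part of the job. Leave any purple look-alike of the v_block_c alone.

How it is judged (in metres and radians):
On the way:
1. the three V-blocks stand in one closed row against rail and stop, held by the clamp, while the mandrel still hangs in the rack (x of v_block_a in the frame of fixture between 0.0205 and 0.0255 m and y of v_block_a in the frame of fixture between 0.015 and 0.1045 m and z of each of v_block_a, v_block_b, v_block_c in the frame of fixture below 0.0185 m and angle between the y axis of each of v_block_a, v_block_b, v_block_c and the y axis of fixture, either way round below 0.03 rad and angle between each of v_block_a, v_block_b, v_block_c's own z axis and vertical below 0.03 rad and x of v_block_b in the frame of fixture between 0.0205 and 0.0255 m and y of v_block_b in the frame of fixture between 0.015 and 0.1045 m and x of v_block_c in the frame of fixture between 0.0205 and 0.0255 m and y of v_block_c in the frame of fixture between 0.015 and 0.1045 m and (contact force between clamp and v_block_a above 3.5 N or contact force between clamp and v_block_b above 3.5 N or contact force between clamp and v_block_c above 3.5 N) and contact force between clamp and v_block_a below 10.5 N and contact force between clamp and v_block_b below 10.5 N and contact force between clamp and v_block_c below 10.5 N and horizontal distance between mandrel and rack below 0.03 m), for 0.2 s.
At the end, for the whole second after the job is handed in: V-blocks upright, vees in line (0.03 rad), within 2 mm of the rail and all within 128.5 mm of the stop face, clamp pressing the row with 3.5 to 10.5 N; mandrel at rest in the vees, middle within 20 mm of the row's middle, axis within 3 mm sideways, 2 mm in height and 0.03 rad of the vees' line (x of v_block_a in the frame of fixture between 0.0205 and 0.0255 m and y of v_block_a in the frame of fixture between 0.015 and 0.1045 m and z of each of v_block_a, v_block_b, v_block_c in the frame of fixture below 0.0185 m and angle between the y axis of each of v_block_a, v_block_b, v_block_c, mandrel and the y axis of fixture, either way round below 0.03 rad and angle between each of v_block_a, v_block_b, v_block_c's own z axis and vertical below 0.03 rad and x of v_block_b in the frame of fixture between 0.0205 and 0.0255 m and y of v_block_b in the frame of fixture between 0.015 and 0.1045 m and x of v_block_c in the frame of fixture between 0.0205 and 0.0255 m and y of v_block_c in the frame of fixture between 0.015 and 0.1045 m and (contact force between clamp and v_block_a above 3.5 N or contact force between clamp and v_block_b above 3.5 N or contact force between clamp and v_block_c above 3.5 N) and contact force between clamp and v_block_a below 10.5 N and contact force between clamp and v_block_b below 10.5 N and contact force between clamp and v_block_c below 10.5 N and x of mandrel in the frame of fixture between 0.0195 and 0.0255 m and z of mandrel in the frame of fixture between 0.0606 and 0.0646 m and y of mandrel in the frame of fixture between 0.0395 and 0.0795 m and linear speed of mandrel below 0.02 m/s); the robot touches nothing.
It fails at once if a V-block is rammed: pressed on the fixture's rail, stop or plate with more than 40 N (contact force between any of v_block_a, v_block_b, v_block_c and fixture above 40 N).
It fails at once if the mandrel is dropped or falls: it moves faster than 0.45 m/s while out of the fingers (linear speed of mandrel above 0.45 m/s and contact force between the fingers and mandrel below 0.2 N).
It also fails if it takes over 72 s, if anything falls off the work surface, if the arm or the gripper's body presses on something with over 40 N, if the wrist force passes 120 N, or if a joint passes its speed limit or range.

## Working session

There is one attempt and no reset: what is moved stays moved. The work goes in short steps, Python scripts to look and compute and a tool call to move; the robot and the scene stay as the last step left them, time stands still between calls to the robot, and variables do not carry over. Pictures are saved under pics/ and viewed, at most 10 in all, crops included, and the job is handed in when it is done.

Besides the shell and the picture viewer there is one more tool, called as a command line: name --argument value ..., lists and objects as JSON in quotes. drive_tool: Moves the arm, as the interface text tells. Its arguments: {"type":"object","properties":{"rows":{"type":"array"}},"required":["rows"]}

```bash
mkdir -p pics
cat > h.py <<'E'
import numpy as np, cv2
from station import *
def snap(n,f):
    p,d=capture(n); cv2.imwrite('pics/'+f+'.png',p[:,:,::-1]); np.savez('pics/'+f+'.npz',p=p,d=d); return p,d
def world(n,d):
    c=camera_params(n); K=np.array(c['intrinsics']); 
    v,u=np.mgrid[:480,:640]
    X=np.stack([(u-K[0,2])/K[0,0]*d,(v-K[1,2])/K[1,1]*d,d],-1)
    return (X-np.array(c['t']))@np.array(c['R'])
E
python3 - <<'E'
from h import *
s=sense(); print(s)
for n in('top','scene'):
    snap(n,n+'0'); c=camera_params(n); print(n,c)
print(camera_params('wrist'))
E
```

```text
{'time_s': 0.0, 'joints': array([-6.01268316e+01,  2.20912508e+01,  3.78306377e-01, -2.89349126e-02,
       -6.84090368e+01, -1.48170134e+01]), 'joint_velocities': array([-0.0011304 , -0.01387448,  0.08918062,  0.01501969, -0.05312253,
        0.09101703]), 'effort': array([-7.39730676e-04, -3.90670788e+01,  1.87400258e+01,  4.21977729e+00,
        1.09574132e-02, -1.86398493e-04]), 'tcp_pos': array([ 0.16221933, -0.60295596,  0.22144451]), 'ee_rot': array([[-9.65720053e-01, -2.59584962e-01, -6.53197344e-04],
       [-2.59585768e-01,  9.65717817e-01,  2.07994449e-03],
       [ 9.08820021e-05,  2.17820484e-03, -9.99997624e-01]]), 'wrist_force': array([-0.53589598, -0.95422035,  0.6381159 ]), 'moment': array([ 0.01388176, -0.06942235, -0.02781667]), 'gripper_force': 0.0, 'gripper_width': 1.0001957514091022}
top {'intrinsics': array([[582.33065347,   0.        , 311.50934531],
       [  0.        , 582.33065347, 247.23006269],
       [  0.        ,   0.        ,   1.        ]]), 'R': array([[-0.02807394, -0.99959982,  0.00347115],
       [-0.99475342,  0.02759575, -0.09850939],
       [
[... 303 characters left out ...]
96163, -0.0213512 ],
       [-0.61816622,  0.13510582, -0.77434937],
       [ 0.76326604, -0.13227912, -0.63239796]]), 't': array([0.05151499, 0.38513673, 0.77081676])}
{'intrinsics': array([[400.84109896,   0.        , 322.32434563],
       [  0.        , 400.84109896, 240.65698248],
       [  0.        ,   0.        ,   1.        ]]), 'tool_from_camera': array([[-2.27793270e-04, -9.67826107e-01, -2.51619902e-01,
         6.84502458e-02],
       [ 9.99999941e-01, -1.56004986e-04, -3.05252319e-04,
         3.36171513e-04],
       [ 2.56177204e-04, -2.51619956e-01,  9.67826086e-01,
        -1.62304506e-01],
       [ 0.00000000e+00,  0.00000000e+00,  0.00000000e+00,
         1.00000000e+00]])}
```

View pics/top0.png

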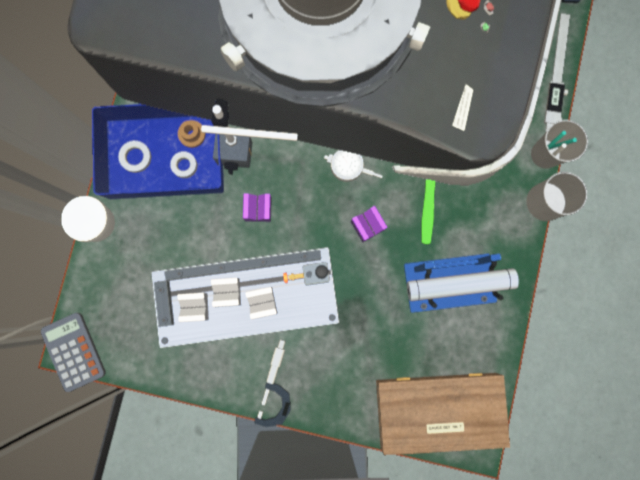

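View pics/scene0.png

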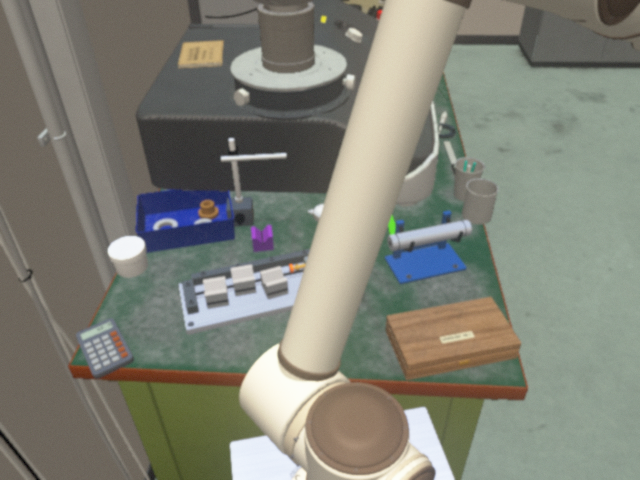

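The top view shows the fixture plate, with corners at about (152,270), (330,248), (339,322) and (162,347). The rail is on its upper (+x) side, the stop is at the left, and the knob is at (321,271). The three grey blocks are at (192,306), (225,292) and (261,302). The purple look-alikes at (257,207) and (369,223) are off the plate, so I'll leave them alone. The mandrel in the blue rack runs from (407,288) to (518,280).

```bash
cat > m.py <<'E'
from h import *
def boxes(n,f,show=True):
    z=np.load('pics/'+f+'.npz'); p,d=z['p'],z['d']; W=world(n,d); return p,d,W
def rect(W,m,amin=60):
    m=cv2.morphologyEx(m.astype(np.uint8),cv2.MORPH_OPEN,np.ones((3,3)))
    k,l,st,c=cv2.connectedComponentsWithStats(m)
    for i in range(1,k):
        if st[i,4]<amin: continue
        q=W[l==i]; r=cv2.minAreaRect((q[:,:2]*1000).astype(np.float32))
        print(st[i,4],'px',c[i].round(0),'mean',(q.mean(0)*1000).round(1),'rect',np.round(r[0],1),np.round(r[1],1),round(r[2],2))
E
python3 - <<'E'
from m import *
p,d,W=boxes('top','top0')
roi=np.zeros((480,640),bool); roi[240:352,148:345]=1
z=W[...,2]
print('blocks'); rect(W,roi&(abs(z-.054)<.006))
print('rail'); rect(W,roi&(abs(z-.038)<.006))
print('plate'); rect(W,roi&(z>.010)&(z<.09))
print('knob'); rect(W,roi&(abs(z-.072)<.008),20)
r2=np.zeros_like(roi); r2[235:330,395:530]=1
print('mandrel'); rect(W,r2&(z>.085)&(z<.107),40)
print('bench',np.median(z[360:375,200:250]),np.median(z[335:338,200:300]))
P=np.ascontiguousarray(p[:,:,::-1])
cv2.imwrite('pics/c1.png',cv2.resize(P[240:352,145:345],None,fx=4,fy=4,interpolation=cv2.INTER_CUBIC))
E
```

```text
blocks
188 px [224. 282.] mean [486.  107.1  52.4] rect [485.7 107.2] [12.4 42.3] 2.54
185 px [258. 293.] mean [466.5  51.3  52.5] rect [466.7  50.8] [12.4 42. ] 11.68
200 px [191. 297.] mean [462.7 161.5  52.3] rect [463.  161.6] [41.7 13. ] 88.4
190 px [225. 302.] mean [452.8 105.2  52.4] rect [453.2 106. ] [12.5 42.3] 2.23
178 px [262. 313.] mean [434.1  45.2  52.4] rect [434.4  45.2] [12.2 41. ] 7.75
190 px [191. 317.] mean [430.  160.6  52.6] rect [430.5 160.6] [41.2 12.9] 88.61
rail
1503 px [243. 265.] mean [514.2  77.5  37.1] rect [514.2  78.1] [ 16.4 261.6] 6.18
280 px [311. 274.] mean [495.6 -34.9  37.4] rect [496.1 -36.7] [34.  28.5] 5.25
609 px [163. 303.] mean [453.9 211.1  37.5] rect [454.  211.5] [74.4 23. ] 5.52
166 px [225. 292.] mean [469.9 106.7  39.6] rect [470.6 106.8] [42.2 11.5] 88.37
167 px [261. 303.] mean [450.6  48.3  39.7] rect [450.6  48.3] [12.4 42.2] 12.48
161 px [193. 307.] mean [446.2 160.6  39.8] rect [445.9 161.4] [41.7 11.4] 88.78
plate
13727 px [244. 297.] mean [460.2  77.2  25.3] rect [461.   78.6] [130.1 305.2] 6.17
65 px [280. 346.] mean [377.   19.9  13.7] rect [377.4  20.8] [11.4 21.2] 65.68
knob
139 px [321. 271.] mean [497.9 -52.   70.3] rect [498.4 -51.6] [19.4 19.7] 88.32
mandrel
108 px [494. 259.] mean [ 507.4 -321.1   98.8] rect [ 506.  -321.8] [16.4 16.8] 83.66
112 px [428. 267.] mean [ 498.1 -218.3   99. ] rect [ 497.1 -218.3] [15.6 18.2] 83.43
2150 px [462. 285.] mean [ 469.6 -271.    96.1] rect [ 469.7 -272.3] [ 31.7 170.8] 5.08
bench -0.000833030135655461 0.001733936496360697
```

View pics/c1.png

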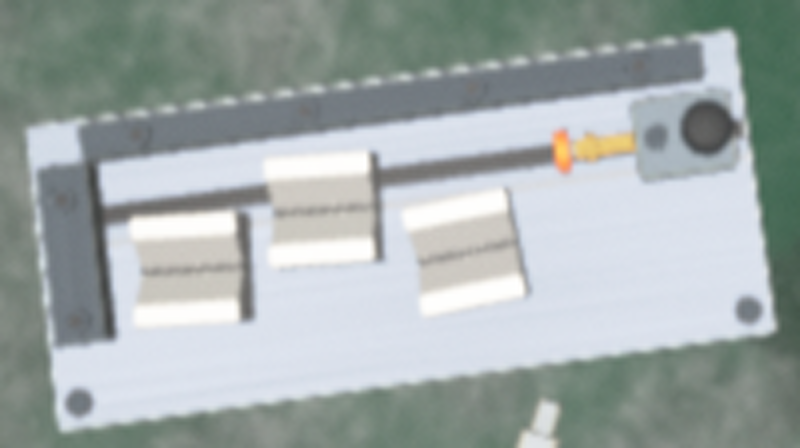

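The crop shows three grey blocks with V-grooves, the orange pad at about (562,150) and the black knob at (705,128). The sizes agree with the ones given (plate 130x305, tops about 42 wide). I'll square the tool to the fixture and travel to the block next to the stop.

drive_tool --rows '[{"az":-0.118},{"az":-0.118},{"az":-0.118},{"az":-0.118},{"az":-0.118},{"az":-0.118},{"az":-0.118},{"az":-0.118},{"az":-0.118},{"az":-0.118}]'

```text
invalid input at $.rows[0]: expected keys tx, ty, tz, ax, ay, az, claw
```

drive_tool --rows '[{"az":-0.118},{"az":-0.118},{"tx":-2.8,"ty":-2.9},{"tx":-2.8,"ty":-2.9},{"tx":-2.8,"ty":-2.9},{"tx":-2.8,"ty":-2.9},{"tx":-2.8,"ty":-2.9},{"tx":-2.8,"ty":-2.9},{"tx":-2.8,"ty":-2.9},{"tx":-2.8,"ty":-2.9}]'

```text
invalid input at $.rows[0]: expected keys tx, ty, tz, ax, ay, az, claw
```

drive_tool --rows '[{"tx":-2.8,"ty":-2.9},{"tx":-2.8,"ty":-2.9},{"tx":-2.8,"ty":-2.9},{"tx":-2.8,"ty":-2.9},{"tx":-4,"ty":-0.2},{"tx":-4,"ty":-0.2},{"tx":-4,"ty":-0.2},{"tx":-4,"ty":-0.2},{"tx":-4,"ty":-0.2},{"tx":-4,"ty":-0.2}]'

```text
invalid input at $.rows[0]: expected keys tx, ty, tz, ax, ay, az, claw
```

drive_tool --rows '[{"tx":0,"ty":0,"tz":0,"ax":0,"ay":0,"az":-0.118,"claw":8.7},{"tx":0,"ty":0,"tz":0,"ax":0,"ay":0,"az":-0.118,"claw":8.7},{"tx":0,"ty":0,"tz":0,"ax":0,"ay":0,"az":-0.118,"claw":8.7},{"tx":0,"ty":0,"tz":0,"ax":0,"ay":0,"az":-0.118,"claw":8.7},{"tx":0,"ty":0,"tz":0,"ax":0,"ay":0,"az":-0.118,"claw":8.7},{"tx":0,"ty":0,"tz":0,"ax":0,"ay":0,"az":-0.118,"claw":8.7},{"tx":0,"ty":0,"tz":0,"ax":0,"ay":0,"az":-0.118,"claw":8.7},{"tx":0,"ty":0,"tz":0,"ax":0,"ay":0,"az":-0.118,"claw":8.7},{"tx":0,"ty":0,"tz":0,"ax":0,"ay":0,"az":-0.118,"claw":8.7},{"tx":0,"ty":0,"tz":0,"ax":0,"ay":0,"az":-0.118,"claw":8.7}]'

```text
time_s: 0.93
tcp_pos: [0.1623, -0.6032, 0.2219]
ee_rot: [[-0.122, -0.993, -0.0], [-0.993, 0.122, 0.001], [-0.001, 0.001, -1.0]]
wrist_force: [-0.1, 0.1, 0.7]
gripper_width: 0.996
gripper_force: 0.0
```

drive_tool --rows '[{"tx":0,"ty":0,"tz":0,"ax":0,"ay":0,"az":-0.118,"claw":8.7},{"tx":0,"ty":0,"tz":0,"ax":0,"ay":0,"az":-0.118,"claw":8.7},{"tx":-2.8,"ty":-2.9,"tz":0,"ax":0,"ay":0,"az":0,"claw":8.7},{"tx":-2.8,"ty":-2.9,"tz":0,"ax":0,"ay":0,"az":0,"claw":8.7},{"tx":-2.8,"ty":-2.9,"tz":0,"ax":0,"ay":0,"az":0,"claw":8.7},{"tx":-2.8,"ty":-2.9,"tz":0,"ax":0,"ay":0,"az":0,"claw":8.7},{"tx":-2.8,"ty":-2.9,"tz":0,"ax":0,"ay":0,"az":0,"claw":8.7},{"tx":-2.8,"ty":-2.9,"tz":0,"ax":0,"ay":0,"az":0,"claw":8.7},{"tx":-2.8,"ty":-2.9,"tz":0,"ax":0,"ay":0,"az":0,"claw":8.7},{"tx":-2.8,"ty":-2.9,"tz":0,"ax":0,"ay":0,"az":0,"claw":8.7}]'

```text
time_s: 1.77
tcp_pos: [0.3695, -0.3539, 0.2223]
ee_rot: [[0.108, -0.994, -0.0], [-0.994, -0.108, 0.0], [-0.0, 0.0, -1.0]]
wrist_force: [0.7, -0.6, -1.1]
gripper_width: 1.0
gripper_force: 0.0
```

drive_tool --rows '[{"tx":-2.8,"ty":-2.9,"tz":0,"ax":0,"ay":0,"az":0,"claw":8.7},{"tx":-2.8,"ty":-2.9,"tz":0,"ax":0,"ay":0,"az":0,"claw":8.7},{"tx":-2.8,"ty":-2.9,"tz":0,"ax":0,"ay":0,"az":0,"claw":8.7},{"tx":-2.8,"ty":-2.9,"tz":0,"ax":0,"ay":0,"az":0,"claw":8.7},{"tx":-4,"ty":0,"tz":0,"ax":0,"ay":0,"az":0,"claw":8.7},{"tx":-4,"ty":0,"tz":0,"ax":0,"ay":0,"az":0,"claw":8.7},{"tx":-4,"ty":0,"tz":0,"ax":0,"ay":0,"az":0,"claw":8.7},{"tx":-4,"ty":0,"tz":0,"ax":0,"ay":0,"az":0,"claw":8.7},{"tx":-4,"ty":0,"tz":0,"ax":0,"ay":0,"az":0,"claw":8.7},{"tx":-4,"ty":0,"tz":0,"ax":0,"ay":0,"az":0,"claw":8.7}]'

```text
time_s: 2.6
tcp_pos: [0.4453, 0.0084, 0.2224]
ee_rot: [[0.108, -0.994, -0.0], [-0.994, -0.108, 0.0], [-0.0, 0.0, -1.0]]
wrist_force: [1.4, -0.2, 0.5]
gripper_width: 1.002
gripper_force: 0.0
```

drive_tool --rows '[{"tx":-3.9,"ty":-0.4,"tz":2,"ax":0,"ay":0,"az":0,"claw":8.7},{"tx":-3.9,"ty":-0.4,"tz":2,"ax":0,"ay":0,"az":0,"claw":8.7},{"tx":-3.9,"ty":-0.4,"tz":2,"ax":0,"ay":0,"az":0,"claw":8.7},{"tx":-3.5,"ty":-0.5,"tz":1,"ax":0,"ay":0,"az":0,"claw":8.7},{"tx":0,"ty":0,"tz":0,"ax":0,"ay":0,"az":0,"claw":8.7},{"tx":0,"ty":0,"tz":0,"ax":0,"ay":0,"az":0,"claw":8.7}]'

```text
time_s: 3.1
tcp_pos: [0.4462, 0.1546, 0.1546]
ee_rot: [[0.111, -0.994, -0.002], [-0.994, -0.111, -0.002], [0.001, 0.002, -1.0]]
wrist_force: [-0.4, -0.8, 0.2]
gripper_width: 1.001
gripper_force: 0.0
```

```bash
cat >> h.py <<'E'
O=np.array([461,78.6]);a=np.radians(6.17);F=np.array([[np.cos(a),np.sin(a)],[-np.sin(a),np.cos(a)]])
def fx(q): return F@(np.asarray(q)[:2]*1000-O)
def wristworld():
    s=sense(); T=np.array(camera_params('wrist')['tool_from_camera']); p,d=capture('wrist')
    K=np.array(camera_params('wrist')['intrinsics']); v,u=np.mgrid[:480,:640]
    X=np.stack([(u-K[0,2])/K[0,0]*d,(v-K[1,2])/K[1,1]*d,d],-1)
    X=X@T[:3,:3].T+T[:3,3]
    return p,d,X@np.array(s['ee_rot']).T+np.array(s['tcp_pos'])
E
cat > st.py <<'E'
from h import *
s=sense(); R=s['ee_rot']; print('t',s['time_s'],'tcp',s['tcp_pos'].round(4),'fix',fx(s['tcp_pos']).round(1),'yaw',np.degrees(np.arctan2(R[0,0],-R[1,0])).round(2),'Ff',(F@s['wrist_force'][:2]).round(1),s['wrist_force'][2].round(1))
E
python3 st.py
```

```text
t 3.1 tcp [0.4462 0.1546 0.1546] fix [-6.6 77.2] yaw 6.38 Ff [-0.5 -0.7] 0.2
```

```bash
cat > w.py <<'E'
from m import *
import sys
p,d,W=wristworld(); z=W[...,2]
cv2.imwrite('pics/'+sys.argv[1]+'.png',p[:,:,::-1])
Wf=W.copy(); Wf[...,:2]=((W[...,:2]*1000-O)@F.T)/1000
print('fixture frame mm'); zz=float(sys.argv[2]) if len(sys.argv)>2 else .054
rect(Wf,(abs(z-zz)<.005)&(abs(Wf[...,0])<.06)&(Wf[...,1]>-.15)&(Wf[...,1]<.12),250)
print('rail/stop'); rect(Wf,(abs(z-.038)<.004)&(abs(Wf[...,0])<.07)&(abs(Wf[...,1])<.15),800)
E
python3 w.py w1; python3 st.py
```

```text
fixture frame mm
1525 px [357.  68.] mean [-27.5 -31.8  53.3] rect [-27.6 -31.4] [12.9 42. ] 4.46
1508 px [304.  72.] mean [  4.7 -29.4  53.3] rect [  4.6 -29.3] [12.9 42.2] 4.14
1310 px [266. 161.] mean [29.9 24.2 53.2] rect [30.1 24.7] [42.  12.8] 86.1
1265 px [316. 164.] mean [-2.2 26.4 53.3] rect [-2.  26.9] [42. 13.] 86.41
1110 px [293. 246.] mean [13.1 81.  53.2] rect [12.9 81.6] [42.4 12.9] 85.88
1117 px [340. 249.] mean [-19.1  83.1  53.2] rect [-19.  84.] [42.3 13.1] 85.69
rail/stop
8154 px [245. 173.] mean [46.1 37.5 38. ] rect [18.5 30. ] [ 90.8 207.4] 0.17
t 3.15 tcp [0.4464 0.1537 0.1552] fix [-6.5 76.2] yaw 6.27 Ff [0.3 0.3] 0.3
```

drive_tool --rows '[{"tx":-0.7,"ty":-0.25,"tz":3,"ax":0,"ay":0,"az":0,"claw":8.7},{"tx":0,"ty":0,"tz":3,"ax":0,"ay":0,"az":0,"claw":8.0},{"tx":0,"ty":0,"tz":3,"ax":0,"ay":0,"az":0,"claw":7.0},{"tx":0,"ty":0,"tz":1.6,"ax":0,"ay":0,"az":0,"claw":7},{"tx":0,"ty":0,"tz":0.5,"ax":0,"ay":0,"az":0,"claw":6.5},{"tx":0,"ty":0,"tz":0,"ax":0,"ay":0,"az":0,"claw":6.5},{"tx":0,"ty":0,"tz":0,"ax":0,"ay":0,"az":0,"claw":6.5}]'

```text
time_s: 3.73
tcp_pos: [0.4494, 0.1603, 0.0458]
ee_rot: [[0.107, -0.994, 0.002], [-0.994, -0.107, 0.001], [-0.001, -0.002, -1.0]]
wrist_force: [0.4, 0.2, -0.0]
gripper_width: 0.761
gripper_force: 0.0
```

```bash
python3 st.py
```

```text
t 3.7333 tcp [0.4494 0.1603 0.0458] fix [-2.7 82.5] yaw 6.14 Ff [0.4 0.1] -0.0
```

drive_tool --rows '[{"tx":0,"ty":0,"tz":0.35,"ax":0,"ay":0,"az":0,"claw":6.0},{"tx":0,"ty":0,"tz":0,"ax":0,"ay":0,"az":0,"claw":5.0},{"tx":0,"ty":0,"tz":0,"ax":0,"ay":0,"az":0,"claw":4.6},{"tx":0,"ty":0,"tz":0,"ax":0,"ay":0,"az":0,"claw":4.2},{"tx":0,"ty":0,"tz":0,"ax":0,"ay":0,"az":0,"claw":4.2},{"tx":0,"ty":0,"tz":0,"ax":0,"ay":0,"az":0,"claw":4.2}]'

```text
time_s: 4.23
tcp_pos: [0.449, 0.1609, 0.0419]
ee_rot: [[0.108, -0.994, 0.001], [-0.994, -0.108, 0.001], [-0.0, -0.001, -1.0]]
wrist_force: [-0.5, -0.3, 3.8]
gripper_width: 0.519
gripper_force: 29.4
```

```bash
python3 st.py
```

```text
t 4.2333 tcp [0.449  0.1609 0.0419] fix [-3.1 83.1] yaw 6.21 Ff [-0.5 -0.2] 3.8
```

drive_tool --rows '[{"tx":-0.5,"ty":-0.7,"tz":0,"ax":0,"ay":0,"az":0,"claw":4.2},{"tx":-0.5,"ty":-0.7,"tz":0,"ax":0,"ay":0,"az":0,"claw":4.2},{"tx":-0.4,"ty":-0.6,"tz":0,"ax":0,"ay":0,"az":0,"claw":4.2},{"tx":-0.1,"ty":-0.2,"tz":0,"ax":0,"ay":0,"az":0,"claw":4.2},{"tx":0,"ty":0,"tz":0,"ax":0,"ay":0,"az":0,"claw":4.2},{"tx":0,"ty":0,"tz":0,"ax":0,"ay":0,"az":0,"claw":4.2},{"tx":0,"ty":0,"tz":0,"ax":0,"ay":0,"az":0,"claw":4.2}]'

```text
time_s: 4.82
tcp_pos: [0.4667, 0.1756, 0.0417]
ee_rot: [[0.108, -0.994, -0.005], [-0.994, -0.108, -0.004], [0.004, 0.005, -1.0]]
wrist_force: [-4.1, -4.9, 10.6]
gripper_width: 0.517
gripper_force: 29.4
```

```bash
python3 st.py
```

```text
t 4.8167 tcp [0.4667 0.1756 0.0417] fix [16.1 95.8] yaw 6.18 Ff [-4.6 -4.4] 10.6
```

drive_tool --rows '[{"tx":0,"ty":0,"tz":-0.1,"ax":0,"ay":0,"az":0,"claw":4.2},{"tx":-0.1,"ty":-0.1,"tz":0,"ax":0,"ay":0,"az":0,"claw":4.2},{"tx":-0.1,"ty":-0.1,"tz":0,"ax":0,"ay":0,"az":0,"claw":4.2},{"tx":0,"ty":0,"tz":0,"ax":0,"ay":0,"az":0,"claw":4.2},{"tx":0,"ty":0,"tz":0,"ax":0,"ay":0,"az":0,"claw":4.2}]'

```text
time_s: 5.23
tcp_pos: [0.4701, 0.1794, 0.0418]
ee_rot: [[0.108, -0.994, -0.002], [-0.994, -0.108, -0.002], [0.001, 0.002, -1.0]]
wrist_force: [-1.0, -3.7, 0.9]
gripper_width: 0.517
gripper_force: 29.3
```

```bash
python3 st.py
```

```text
t 5.2333 tcp [0.4701 0.1794 0.0418] fix [19.9 99.3] yaw 6.2 Ff [-1.3 -3.6] 0.9
```

drive_tool --rows '[{"tx":-0.1,"ty":-0.1,"tz":0,"ax":0,"ay":0,"az":0,"claw":4.2},{"tx":0,"ty":-0.1,"tz":0,"ax":0,"ay":0,"az":0,"claw":4.2},{"tx":0,"ty":0,"tz":0,"ax":0,"ay":0,"az":0,"claw":4.2},{"tx":0,"ty":0,"tz":0,"ax":0,"ay":0,"az":0,"claw":4.2}]'

```text
time_s: 5.57
tcp_pos: [0.4702, 0.1795, 0.0418]
ee_rot: [[0.108, -0.994, -0.005], [-0.994, -0.108, -0.004], [0.003, 0.006, -1.0]]
wrist_force: [-4.7, -5.1, 3.9]
gripper_width: 0.516
gripper_force: 29.2
```

```bash
python3 st.py
```

```text
t 5.5667 tcp [0.4702 0.1795 0.0418] fix [20.  99.3] yaw 6.17 Ff [-5.2 -4.6] 3.9
```

drive_tool --rows '[{"tx":0,"ty":-0.1,"tz":-0.05,"ax":0,"ay":0,"az":0,"claw":4.2},{"tx":0,"ty":-0.1,"tz":0,"ax":0,"ay":0,"az":0,"claw":4.2},{"tx":0,"ty":0,"tz":0,"ax":0,"ay":0,"az":0,"claw":4.2},{"tx":0,"ty":0,"tz":0,"ax":0,"ay":0,"az":0,"claw":4.2}]'

```text
time_s: 5.9
tcp_pos: [0.4725, 0.1798, 0.0419]
ee_rot: [[0.107, -0.994, -0.005], [-0.994, -0.107, -0.003], [0.003, 0.005, -1.0]]
wrist_force: [-2.9, -5.5, 0.4]
gripper_width: 0.52
gripper_force: 29.2
```

```bash
python3 st.py; python3 w.py w2
```

```text
t 5.9 tcp [0.4725 0.1798 0.0419] fix [22.3 99.4] yaw 6.17 Ff [-3.5 -5.2] 0.4
fixture frame mm
739 px [376.  10.] mean [  4.2 -10.3  53.2] rect [  3.4 -10.8] [12.9  6.3] 4.78
532 px [471.   6.] mean [-28.2 -11.7  52.6] rect [-28.9 -11.7] [ 4.7 13.2] 84.35
4163 px [301. 115.] mean [30.2 23.9 53.4] rect [30.1 24.7] [42.1 13. ] 86.14
4236 px [390. 121.] mean [-2.  26.2 53.3] rect [-2.1 26.9] [42.2 13.2] 85.63
1928 px [280. 282.] mean [39.1 87.5 53.5] rect [42.4 87.8] [22.5 22.5] 85.9
1803 px [367. 284.] mean [ 4.5 88.4 53.4] rect [ 1.6 90. ] [21.8 20.9] 85.79
rail/stop
10842 px [241. 138.] mean [55.2 33.3 38. ] rect [55.7 41.6] [120.   16.5] 89.97
1004 px [416.  19.] mean [-12.6 -11.2  38.8] rect [-12.5 -13.3] [45.  9.] 4.03
1939 px [344. 121.] mean [13.9 25.4 39.9] rect [14.  25.8] [42.4  7.5] 86.2
1346 px [324. 269.] mean [21.4 86.6 39.3] rect [21.9 91.2] [27.3 45.1] 85.65
3211 px [329. 366.] mean [ 19.1 134.5  38.2] rect [ 19.2 133.8] [19.4 57. ] 89.59
```

View pics/w2.png

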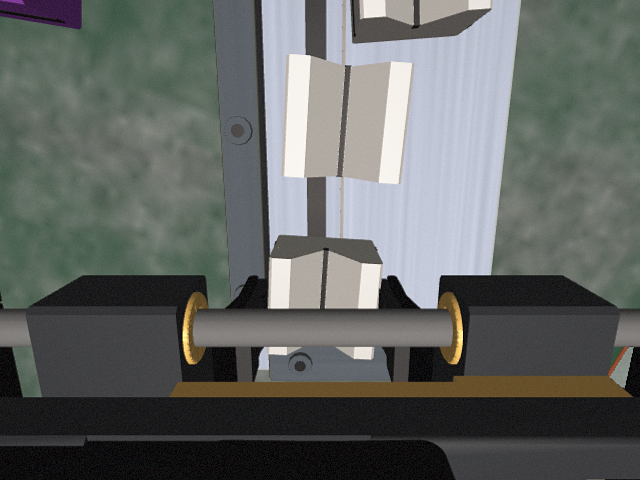

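The wrist view shows the gripped block at (325,300) standing square. The rail's face lies about 2.5 mm further out, and the stop's about 1.5 mm, than my fixture estimate. I'll keep pushing.

drive_tool --rows '[{"tx":-0.1,"ty":-0.1,"tz":0,"ax":0,"ay":0,"az":0,"claw":4.2},{"tx":-0.1,"ty":-0.1,"tz":0,"ax":0,"ay":0,"az":0,"claw":4.2},{"tx":-0.1,"ty":0,"tz":0,"ax":0,"ay":0,"az":0,"claw":4.2},{"tx":0,"ty":0,"tz":0,"ax":0,"ay":0,"az":0,"claw":4.2},{"tx":0,"ty":0,"tz":0,"ax":0,"ay":0,"az":0,"claw":4.2}]'

```text
time_s: 6.37
tcp_pos: [0.4726, 0.1802, 0.0421]
ee_rot: [[0.108, -0.994, -0.009], [-0.994, -0.108, -0.009], [0.008, 0.01, -1.0]]
wrist_force: [-4.1, -12.1, 6.1]
gripper_width: 0.52
gripper_force: 29.1
```

```bash
python3 st.py
```

```text
t 6.3667 tcp [0.4726 0.1802 0.0421] fix [22.4 99.8] yaw 6.2 Ff [ -5.4 -11.6] 6.1
```

drive_tool --rows '[{"tx":0.25,"ty":0.15,"tz":0,"ax":0,"ay":0,"az":0,"claw":4.2},{"tx":0,"ty":0,"tz":0,"ax":0,"ay":0,"az":0,"claw":4.2},{"tx":0,"ty":0,"tz":0,"ax":0,"ay":0,"az":0,"claw":6.5},{"tx":0,"ty":0,"tz":0,"ax":0,"ay":0,"az":0,"claw":6.5},{"tx":0,"ty":0,"tz":0,"ax":0,"ay":0,"az":0,"claw":7},{"tx":0,"ty":0,"tz":-3,"ax":0,"ay":0,"az":0,"claw":7.5},{"tx":0,"ty":0,"tz":-3,"ax":0,"ay":0,"az":0,"claw":7.5},{"tx":3.5,"ty":0,"tz":-3,"ax":0,"ay":0,"az":0,"claw":7.5},{"tx":3.5,"ty":0.7,"tz":0,"ax":0,"ay":0,"az":0,"claw":7.5},{"tx":0,"ty":0,"tz":0,"ax":0,"ay":0,"az":0,"claw":7.5}]'

```text
time_s: 7.2
tcp_pos: [0.4756, 0.1129, 0.132]
ee_rot: [[0.104, -0.995, 0.004], [-0.995, -0.104, 0.003], [-0.003, -0.004, -1.0]]
wrist_force: [-0.5, -0.4, -1.2]
gripper_width: 0.857
gripper_force: 0.0
```

```bash
python3 st.py; python3 w.py w3; python3 st.py
python3 - <<'E'
from m import *
snap('top','top1'); p,d,W=boxes('top','top1'); z=W[...,2]
Wf=W.copy(); Wf[...,:2]=((W[...,:2]*1000-O)@F.T)/1000
print('top'); rect(Wf,(abs(z-.054)<.004)&(abs(Wf[...,0])<.06)&(abs(Wf[...,1])<.12))
E
```

```text
t 7.2 tcp [0.4756 0.1129 0.132 ] fix [18.2 32.6] yaw 6.0 Ff [-0.6 -0.4] -1.2
fixture frame mm
1644 px [401. 142.] mean [-27.3 -32.1  53.3] rect [-27.3 -31.3] [13.3 42.1] 4.1
1534 px [345. 146.] mean [  5.  -29.7  53.4] rect [  4.7 -29.1] [13. 42.] 3.69
1333 px [303. 235.] mean [30.2 23.8 53.3] rect [30.  24.6] [42.4 12.8] 86.08
1354 px [356. 238.] mean [-2.1 25.9 53.3] rect [-2.2 26.7] [42.3 13. ] 86.79
471 px [291. 359.] mean [ 40.  109.8  53.3] rect [ 40.  109.8] [20.2 12.1] 88.7
487 px [339. 359.] mean [  7.5 109.9  53.4] rect [  7.5 110. ] [20.4 12.7] 87.31
rail/stop
7448 px [263. 149.] mean [ 55.1 -24.8  38. ] rect [ 55.6 -15.6] [191.6  16.4] 89.97
1633 px [339. 370.] mean [  6.6 127.9  38.4] rect [  9.7 122.7] [30.1 74.2] 89.59
t 7.25 tcp [0.4758 0.1141 0.1312] fix [18.5 33.7] yaw 6.01 Ff [-0.  -0.3] 0.3
top
64 px [231. 281.] mean [27.9 14.1 53. ] rect [27.9 14.3] [ 8.9 18.3] 0.26
90 px [262. 291.] mean [  4.1 -34.9  53. ] rect [  4.1 -34.9] [ 9.9 25.9] 1.51
157 px [262. 313.] mean [-31.2 -30.2  53. ] rect [-30.9 -30.6] [10.7 41.8] 4.71
```

drive_tool --rows '[{"tx":0.85,"ty":0.45,"tz":1,"ax":0,"ay":0,"az":0,"claw":7.5},{"tx":0,"ty":0,"tz":3,"ax":0,"ay":0,"az":0,"claw":7.0},{"tx":0,"ty":0,"tz":3,"ax":0,"ay":0,"az":-0.003,"claw":6.5},{"tx":0,"ty":0,"tz":1.4,"ax":0,"ay":0,"az":0,"claw":6.2},{"tx":0,"ty":0,"tz":0.3,"ax":0,"ay":0,"az":0,"claw":6.0},{"tx":0,"ty":0,"tz":0,"ax":0,"ay":0,"az":0,"claw":5.5},{"tx":0,"ty":0,"tz":0,"ax":0,"ay":0,"az":0,"claw":5.5}]'

```text
time_s: 7.88
tcp_pos: [0.4726, 0.1072, 0.0434]
ee_rot: [[0.112, -0.994, 0.002], [-0.994, -0.112, 0.001], [-0.0, -0.002, -1.0]]
wrist_force: [0.6, 0.3, 0.3]
gripper_width: 0.651
gripper_force: 0.0
```

```bash
python3 st.py
```

```text
t 7.8833 tcp [0.4726 0.1072 0.0434] fix [14.6 27.2] yaw 6.44 Ff [0.6 0.2] 0.3
```

drive_tool --rows '[{"tx":0,"ty":0,"tz":0,"ax":0,"ay":0,"az":0,"claw":4.2},{"tx":0,"ty":0,"tz":0,"ax":0,"ay":0,"az":0,"claw":4.2},{"tx":0,"ty":0,"tz":0,"ax":0,"ay":0,"az":0,"claw":4.2},{"tx":0,"ty":0,"tz":-0.1,"ax":0,"ay":0,"az":0,"claw":4.2},{"tx":-0.8,"ty":-0.2,"tz":0,"ax":0,"ay":0,"az":0,"claw":4.2},{"tx":-0.8,"ty":-0.2,"tz":0,"ax":0,"ay":0,"az":0,"claw":4.2},{"tx":-0.8,"ty":-0.2,"tz":0,"ax":0,"ay":0,"az":0,"claw":4.2},{"tx":-0.4,"ty":0,"tz":0,"ax":0,"ay":0,"az":0,"claw":4.2},{"tx":0,"ty":0,"tz":0,"ax":0,"ay":0,"az":0,"claw":4.2},{"tx":0,"ty":0,"tz":0,"ax":0,"ay":0,"az":0,"claw":4.2}]'

```text
time_s: 8.72
tcp_pos: [0.4748, 0.1355, 0.044]
ee_rot: [[0.112, -0.994, 0.001], [-0.994, -0.112, 0.001], [-0.001, -0.001, -1.0]]
wrist_force: [0.9, 0.8, 0.2]
gripper_width: 0.518
gripper_force: 29.4
```

```bash
python3 st.py
```

```text
t 8.7167 tcp [0.4748 0.1355 0.044 ] fix [19.9 55.1] yaw 6.42 Ff [0.9 0.7] 0.2
```

drive_tool --rows '[{"tx":0,"ty":-0.15,"tz":0,"ax":0,"ay":0,"az":0.004,"claw":4.2},{"tx":0,"ty":-0.1,"tz":0,"ax":0,"ay":0,"az":0,"claw":4.2},{"tx":0,"ty":0,"tz":0,"ax":0,"ay":0,"az":0,"claw":4.2},{"tx":0,"ty":0,"tz":0,"ax":0,"ay":0,"az":0,"claw":4.2}]'

```text
time_s: 9.05
tcp_pos: [0.4765, 0.1346, 0.044]
ee_rot: [[0.106, -0.994, -0.001], [-0.994, -0.106, -0.0], [0.0, 0.001, -1.0]]
wrist_force: [-4.2, 1.5, 4.7]
gripper_width: 0.514
gripper_force: 29.4
```

```bash
python3 st.py
```

```text
t 9.05 tcp [0.4765 0.1346 0.044 ] fix [21.4 54. ] yaw 6.11 Ff [-4.  2.] 4.7
```

drive_tool --rows '[{"tx":0,"ty":-0.15,"tz":0,"ax":0,"ay":0,"az":0,"claw":4.2},{"tx":0,"ty":0,"tz":0,"ax":0,"ay":0,"az":0,"claw":4.2},{"tx":0,"ty":0,"tz":0,"ax":0,"ay":0,"az":0,"claw":4.2}]'

```text
time_s: 9.3
tcp_pos: [0.4775, 0.1343, 0.044]
ee_rot: [[0.106, -0.994, -0.002], [-0.994, -0.106, -0.001], [0.001, 0.002, -1.0]]
wrist_force: [-5.1, 0.8, 6.5]
gripper_width: 0.515
gripper_force: 29.4
```

```bash
python3 st.py
```

```text
t 9.3 tcp [0.4775 0.1343 0.044 ] fix [22.4 53.6] yaw 6.1 Ff [-5.   1.4] 6.5
```

drive_tool --rows '[{"tx":0,"ty":0,"tz":-0.12,"ax":0,"ay":0,"az":0,"claw":4.2},{"tx":0,"ty":-0.1,"tz":0,"ax":0,"ay":0,"az":0,"claw":4.2},{"tx":0,"ty":0,"tz":0,"ax":0,"ay":0,"az":0,"claw":4.2},{"tx":0,"ty":0,"tz":0,"ax":0,"ay":0,"az":0,"claw":4.2}]'

```text
time_s: 9.63
tcp_pos: [0.4792, 0.1347, 0.0447]
ee_rot: [[0.106, -0.994, -0.001], [-0.994, -0.106, -0.001], [0.0, 0.001, -1.0]]
wrist_force: [0.3, 0.2, -0.3]
gripper_width: 0.517
gripper_force: 29.4
```

```bash
python3 st.py
```

```text
t 9.6333 tcp [0.4792 0.1347 0.0447] fix [24.1 53.9] yaw 6.11 Ff [0.4 0.1] -0.3
```

drive_tool --rows '[{"tx":0,"ty":-0.1,"tz":0,"ax":0,"ay":0,"az":0,"claw":4.2},{"tx":0,"ty":-0.1,"tz":0,"ax":0,"ay":0,"az":0,"claw":4.2},{"tx":0,"ty":0,"tz":0,"ax":0,"ay":0,"az":0,"claw":4.2},{"tx":0,"ty":0,"tz":0,"ax":0,"ay":0,"az":0,"claw":4.2}]'

```text
time_s: 9.97
tcp_pos: [0.4795, 0.1344, 0.0445]
ee_rot: [[0.106, -0.994, -0.004], [-0.994, -0.106, -0.002], [0.002, 0.004, -1.0]]
wrist_force: [-5.5, -0.3, 1.4]
gripper_width: 0.516
gripper_force: 29.3
```

```bash
python3 st.py
```

```text
t 9.9667 tcp [0.4795 0.1344 0.0445] fix [24.4 53.5] yaw 6.11 Ff [-5.5  0.3] 1.4
```

drive_tool --rows '[{"tx":-0.2,"ty":0.1,"tz":0,"ax":0,"ay":0,"az":0,"claw":4.2},{"tx":-0.2,"ty":0,"tz":0,"ax":0,"ay":0,"az":0,"claw":4.2},{"tx":-0.1,"ty":0,"tz":0,"ax":0,"ay":0,"az":0,"claw":4.2},{"tx":0,"ty":0,"tz":0,"ax":0,"ay":0,"az":0,"claw":4.2},{"tx":0,"ty":0,"tz":0,"ax":0,"ay":0,"az":0,"claw":4.2}]'

```text
time_s: 10.38
tcp_pos: [0.4789, 0.139, 0.0446]
ee_rot: [[0.107, -0.994, -0.003], [-0.994, -0.107, -0.003], [0.002, 0.003, -1.0]]
wrist_force: [-2.2, -4.8, -0.9]
gripper_width: 0.514
gripper_force: 29.2
```

```bash
python3 st.py
```

```text
t 10.3833 tcp [0.4789 0.139  0.0446] fix [24.3 58.1] yaw 6.16 Ff [-2.7 -4.6] -0.9
```

drive_tool --rows '[{"tx":-0.15,"ty":0,"tz":0,"ax":0,"ay":0,"az":0,"claw":4.2},{"tx":-0.15,"ty":0,"tz":0,"ax":0,"ay":0,"az":0,"claw":4.2},{"tx":0,"ty":0,"tz":0,"ax":0,"ay":0,"az":0,"claw":4.2},{"tx":0,"ty":0,"tz":0,"ax":0,"ay":0,"az":0,"claw":4.2}]'

```text
time_s: 10.72
tcp_pos: [0.479, 0.1399, 0.045]
ee_rot: [[0.108, -0.994, -0.003], [-0.994, -0.108, -0.006], [0.005, 0.004, -1.0]]
wrist_force: [1.2, -13.0, 2.1]
gripper_width: 0.513
gripper_force: 29.4
```

```bash
python3 st.py
```

```text
t 10.7167 tcp [0.479  0.1399 0.045 ] fix [24.4 59. ] yaw 6.18 Ff [ -0.2 -13.1] 2.1
```

drive_tool --rows '[{"tx":0.2,"ty":0,"tz":0,"ax":0,"ay":0,"az":0,"claw":4.2},{"tx":0,"ty":0,"tz":0.1,"ax":0,"ay":0,"az":0,"claw":4.2},{"tx":0,"ty":0,"tz":0.05,"ax":0,"ay":0,"az":0,"claw":4.2},{"tx":0,"ty":0,"tz":0,"ax":0,"ay":0,"az":0,"claw":6},{"tx":0,"ty":0,"tz":0,"ax":0,"ay":0,"az":0,"claw":6},{"tx":0,"ty":0,"tz":0,"ax":0,"ay":0,"az":0,"claw":6},{"tx":0,"ty":0,"tz":-1.2,"ax":0,"ay":0,"az":0,"claw":6},{"tx":-2,"ty":0,"tz":0,"ax":0,"ay":0,"az":0,"claw":6},{"tx":-2.2,"ty":0.05,"tz":0,"ax":0,"ay":0,"az":0,"claw":6},{"tx":0,"ty":0,"tz":1.2,"ax":0,"ay":0,"az":0,"claw":6}]'

```text
time_s: 11.55
tcp_pos: [0.4786, 0.1882, 0.0463]
ee_rot: [[0.111, -0.994, 0.01], [-0.994, -0.111, 0.007], [-0.006, -0.01, -1.0]]
wrist_force: [-0.6, -0.2, -0.1]
gripper_width: 0.689
gripper_force: 0.0
```

drive_tool --rows '[{"tx":0,"ty":0,"tz":0,"ax":0,"ay":0,"az":0,"claw":5.5},{"tx":0,"ty":0,"tz":0,"ax":0,"ay":0,"az":0,"claw":4.2},{"tx":0,"ty":0,"tz":0,"ax":0,"ay":0,"az":0,"claw":4.2},{"tx":0,"ty":0,"tz":0,"ax":0,"ay":0,"az":0,"claw":4.2},{"tx":0,"ty":0,"tz":0,"ax":0,"ay":0,"az":0,"claw":4.2}]'

```text
time_s: 11.97
tcp_pos: [0.4746, 0.1826, 0.0438]
ee_rot: [[0.106, -0.994, -0.0], [-0.994, -0.106, 0.0], [-0.0, 0.0, -1.0]]
wrist_force: [-1.6, 0.5, 0.9]
gripper_width: 0.515
gripper_force: 29.8
```

```bash
python3 st.py
```

```text
t 11.9667 tcp [0.4746 0.1826 0.0438] fix [ 24.7 101.9] yaw 6.08 Ff [-1.5  0.7] 0.9
```

drive_tool --rows '[{"tx":0,"ty":0,"tz":-0.12,"ax":0,"ay":0,"az":0,"claw":4.2},{"tx":0,"ty":-0.15,"tz":0,"ax":0,"ay":0,"az":0,"claw":4.2},{"tx":-0.1,"ty":0,"tz":0,"ax":0,"ay":0,"az":0,"claw":4.2},{"tx":0,"ty":0,"tz":0,"ax":0,"ay":0,"az":0,"claw":4.2},{"tx":0,"ty":0,"tz":0,"ax":0,"ay":0,"az":0,"claw":4.2}]'

```text
time_s: 12.38
tcp_pos: [0.4748, 0.1828, 0.0443]
ee_rot: [[0.106, -0.994, -0.003], [-0.994, -0.106, -0.002], [0.002, 0.003, -1.0]]
wrist_force: [-4.9, -2.2, 0.7]
gripper_width: 0.51
gripper_force: 29.7
```

```bash
python3 st.py
```

```text
t 12.3833 tcp [0.4748 0.1828 0.0443] fix [ 24.9 102.1] yaw 6.1 Ff [-5.2 -1.6] 0.7
```

drive_tool --rows '[{"tx":0,"ty":0.1,"tz":0.12,"ax":0,"ay":0,"az":0,"claw":4.2},{"tx":0,"ty":0,"tz":0,"ax":0,"ay":0,"az":0,"claw":6},{"tx":0,"ty":0,"tz":0,"ax":0,"ay":0,"az":0,"claw":6},{"tx":0,"ty":0,"tz":0,"ax":0,"ay":0,"az":0,"claw":6.5},{"tx":0,"ty":0,"tz":-3,"ax":0,"ay":0,"az":0,"claw":7},{"tx":2,"ty":0.6,"tz":-3,"ax":0,"ay":0,"az":0,"claw":7},{"tx":3.8,"ty":1,"tz":-2,"ax":0,"ay":0,"az":0,"claw":7},{"tx":3.8,"ty":1,"tz":0,"ax":0,"ay":0,"az":0,"claw":7},{"tx":3.5,"ty":0.8,"tz":0,"ax":0,"ay":0,"az":0,"claw":7},{"tx":0,"ty":0,"tz":0,"ax":0,"ay":0,"az":0,"claw":7}]'

```text
time_s: 13.22
tcp_pos: [0.4548, 0.0485, 0.1232]
ee_rot: [[0.102, -0.995, 0.001], [-0.995, -0.102, 0.001], [-0.001, -0.001, -1.0]]
wrist_force: [0.7, 0.9, -0.2]
gripper_width: 0.802
gripper_force: 0.0
```

```bash
python3 st.py;python3 w.py w4; python3 st.py
python3 - <<'E'
from m import *
snap('top','top2'); p,d,W=boxes('top','top2'); z=W[...,2]
Wf=W.copy(); Wf[...,:2]=((W[...,:2]*1000-O)@F.T)/1000
print('top'); rect(Wf,(abs(z-.054)<.004)&(abs(Wf[...,0])<.06)&(abs(Wf[...,1])<.14))
E
```

```text
t 13.2167 tcp [0.4548 0.0485 0.1232] fix [ -9.4 -29.2] yaw 5.85 Ff [0.8 0.9] -0.2
fixture frame mm
1409 px [353. 248.] mean [-27.6 -32.2  53.3] rect [-27.5 -31.5] [12.7 42.3] 3.8
1416 px [299. 252.] mean [  4.7 -30.1  53.3] rect [  4.6 -29.1] [13.  42.5] 4.0
720 px [247. 365.] mean [40.  46.4 53.1] rect [40.2 49. ] [29.3 12.9] 87.5
633 px [297. 364.] mean [ 7.5 46.2 53.1] rect [ 7.7 48.2] [25.4 12.5] 88.31
rail/stop
2630 px [267.  94.] mean [  22.5 -121.1   38.3] rect [  25.1 -126.2] [41.8 34.3] 89.89
5310 px [217. 169.] mean [ 54.8 -76.9  38. ] rect [ 55.5 -72.1] [ 16.7 132.6] 0.17
t 13.2667 tcp [0.4561 0.0503 0.1232] fix [ -7.9 -27.6] yaw 5.9 Ff [ 0.2 -0.3] -0.1
top
```

drive_tool --rows '[{"tx":0.3,"ty":0.3,"tz":3,"ax":0,"ay":0,"az":-0.004,"claw":7.0},{"tx":0,"ty":0,"tz":3,"ax":0,"ay":0,"az":0,"claw":7},{"tx":0,"ty":0,"tz":1.5,"ax":0,"ay":0,"az":0,"claw":6.5},{"tx":0,"ty":0,"tz":0.4,"ax":0,"ay":0,"az":0,"claw":6.2},{"tx":0,"ty":0,"tz":0,"ax":0,"ay":0,"az":0,"claw":6.0},{"tx":0,"ty":0,"tz":0,"ax":0,"ay":0,"az":0,"claw":5.8}]'

```text
time_s: 13.82
tcp_pos: [0.4543, 0.05, 0.044]
ee_rot: [[0.112, -0.994, 0.002], [-0.994, -0.112, 0.0], [-0.0, -0.002, -1.0]]
wrist_force: [-0.8, 0.7, 0.8]
gripper_width: 0.693
gripper_force: 0.0
```

```bash
python3 st.py
```

```text
t 13.8167 tcp [0.4543 0.05   0.044 ] fix [ -9.7 -27.7] yaw 6.46 Ff [-0.7  0.8] 0.8
```

drive_tool --rows '[{"tx":0,"ty":0,"tz":0,"ax":0,"ay":0,"az":0,"claw":4.2},{"tx":0,"ty":0,"tz":0,"ax":0,"ay":0,"az":0,"claw":4.2},{"tx":0,"ty":0,"tz":0,"ax":0,"ay":0,"az":0.004,"claw":4.2},{"tx":0,"ty":0,"tz":-0.2,"ax":0,"ay":0,"az":0,"claw":4.2},{"tx":-0.5,"ty":-0.7,"tz":0,"ax":0,"ay":0,"az":0,"claw":4.2},{"tx":-1,"ty":-0.9,"tz":0,"ax":0,"ay":0,"az":0,"claw":4.2},{"tx":-1,"ty":-0.9,"tz":0,"ax":0,"ay":0,"az":0,"claw":4.2},{"tx":-1,"ty":-0.6,"tz":0,"ax":0,"ay":0,"az":0,"claw":4.2},{"tx":0,"ty":0,"tz":0,"ax":0,"ay":0,"az":0,"claw":4.2},{"tx":0,"ty":0,"tz":0,"ax":0,"ay":0,"az":0,"claw":4.2}]'

```text
time_s: 14.65
tcp_pos: [0.4804, 0.088, 0.0451]
ee_rot: [[0.108, -0.994, -0.0], [-0.994, -0.108, -0.0], [0.0, 0.001, -1.0]]
wrist_force: [0.0, -0.8, -2.5]
gripper_width: 0.519
gripper_force: 29.4
```

```bash
python3 st.py
```

```text
t 14.65 tcp [0.4804 0.088  0.0451] fix [20.3  7.3] yaw 6.2 Ff [-0.1 -0.8] -2.5
```

Block is lifted free (−2.5 N ≈ weight). Now rail contact, then slide to the row.

drive_tool --rows '[{"tx":0,"ty":-0.2,"tz":0,"ax":0,"ay":0,"az":0,"claw":4.2},{"tx":0,"ty":-0.2,"tz":0,"ax":0,"ay":0,"az":0,"claw":4.2},{"tx":0,"ty":-0.1,"tz":0,"ax":0,"ay":0,"az":0,"claw":4.2},{"tx":0,"ty":0,"tz":0,"ax":0,"ay":0,"az":0,"claw":4.2},{"tx":0,"ty":0,"tz":0,"ax":0,"ay":0,"az":0,"claw":4.2}]'

```text
time_s: 15.07
tcp_pos: [0.4843, 0.087, 0.0452]
ee_rot: [[0.106, -0.994, -0.002], [-0.994, -0.106, -0.0], [0.0, 0.002, -1.0]]
wrist_force: [-2.6, 0.4, -2.1]
gripper_width: 0.514
gripper_force: 29.4
```

```bash
python3 st.py
```

```text
t 15.0667 tcp [0.4843 0.087  0.0452] fix [24.   5.9] yaw 6.09 Ff [-2.5  0.7] -2.1
```

drive_tool --rows '[{"tx":-0.3,"ty":0,"tz":0,"ax":0,"ay":0,"az":0,"claw":4.2},{"tx":-0.3,"ty":0,"tz":0,"ax":0,"ay":0,"az":0,"claw":4.2},{"tx":-0.3,"ty":0,"tz":0,"ax":0,"ay":0,"az":0,"claw":4.2},{"tx":-0.1,"ty":0,"tz":0,"ax":0,"ay":0,"az":0,"claw":4.2},{"tx":0,"ty":0,"tz":0,"ax":0,"ay":0,"az":0,"claw":4.2},{"tx":0,"ty":0,"tz":0,"ax":0,"ay":0,"az":0,"claw":4.2}]'

```text
time_s: 15.57
tcp_pos: [0.4833, 0.0972, 0.0453]
ee_rot: [[0.107, -0.994, -0.001], [-0.994, -0.107, -0.001], [0.0, 0.002, -1.0]]
wrist_force: [-3.1, -2.0, -1.4]
gripper_width: 0.518
gripper_force: 29.3
```

```bash
python3 st.py
```

```text
t 15.5667 tcp [0.4833 0.0972 0.0453] fix [24.1 16.1] yaw 6.12 Ff [-3.3 -1.6] -1.4
```

Rail contact is light at x≈24.1. I'll push on to close the row.

drive_tool --rows '[{"tx":-0.15,"ty":0,"tz":0,"ax":0,"ay":0,"az":0,"claw":4.2},{"tx":-0.15,"ty":0,"tz":0,"ax":0,"ay":0,"az":0,"claw":4.2},{"tx":0,"ty":0,"tz":0,"ax":0,"ay":0,"az":0,"claw":4.2},{"tx":0,"ty":0,"tz":0,"ax":0,"ay":0,"az":0,"claw":4.2}]'

```text
time_s: 15.9
tcp_pos: [0.4834, 0.099, 0.0454]
ee_rot: [[0.106, -0.994, -0.001], [-0.994, -0.106, -0.002], [0.002, 0.001, -1.0]]
wrist_force: [0.8, -8.0, -2.3]
gripper_width: 0.516
gripper_force: 29.5
```

```bash
python3 st.py
```

```text
t 15.9 tcp [0.4834 0.099  0.0454] fix [24.5 17.8] yaw 6.09 Ff [-0. -8.] -2.3
```

drive_tool --rows '[{"tx":0.1,"ty":0,"tz":0.15,"ax":0,"ay":0,"az":0,"claw":4.2},{"tx":0,"ty":0,"tz":0.05,"ax":0,"ay":0,"az":0,"claw":4.2},{"tx":0,"ty":0,"tz":0,"ax":0,"ay":0,"az":0,"claw":6},{"tx":0,"ty":0,"tz":0,"ax":0,"ay":0,"az":0,"claw":6},{"tx":0,"ty":0,"tz":0,"ax":0,"ay":0,"az":0,"claw":6.5},{"tx":0,"ty":0,"tz":-3,"ax":0,"ay":0,"az":0,"claw":6.5},{"tx":1,"ty":0,"tz":-3,"ax":0,"ay":0,"az":0,"claw":4},{"tx":3,"ty":0,"tz":-2,"ax":0,"ay":0,"az":0,"claw":0},{"tx":4,"ty":0,"tz":0,"ax":0,"ay":0,"az":0,"claw":0},{"tx":0,"ty":0,"tz":0,"ax":0,"ay":0,"az":0,"claw":0}]'

```text
time_s: 16.73
tcp_pos: [0.4941, 0.0169, 0.1255]
ee_rot: [[0.103, -0.995, 0.005], [-0.995, -0.103, 0.001], [-0.001, -0.006, -1.0]]
wrist_force: [-0.5, 0.1, -1.1]
gripper_width: 0.532
gripper_force: 0.0
```

drive_tool --rows '[{"tx":4,"ty":0,"tz":0,"ax":0,"ay":0,"az":0,"claw":0},{"tx":4,"ty":0,"tz":0,"ax":0,"ay":0,"az":0,"claw":0},{"tx":2.5,"ty":0,"tz":0,"ax":0,"ay":0,"az":0,"claw":0},{"tx":0,"ty":0,"tz":0,"ax":0,"ay":0,"az":0,"claw":0},{"tx":0,"ty":0,"tz":0,"ax":0,"ay":0,"az":0,"claw":0}]'

```text
time_s: 17.15
tcp_pos: [0.5043, -0.0853, 0.1234]
ee_rot: [[0.105, -0.995, 0.002], [-0.995, -0.105, 0.0], [-0.0, -0.002, -1.0]]
wrist_force: [-0.1, 0.4, 0.7]
gripper_width: 0.147
gripper_force: 0.0
```

```bash
python3 st.py
cat > t.py <<'E'
from m import *
import sys
snap('top',sys.argv[1]); p,d,W=boxes('top',sys.argv[1]); z=W[...,2]
Wf=W.copy(); Wf[...,:2]=((W[...,:2]*1000-O)@F.T)/1000
r=(abs(Wf[...,0])<.07)&(abs(Wf[...,1])<.17)
print('blocks');rect(Wf,r&(abs(z-.054)<.004)); print('knob');rect(Wf,r&(z>.064)&(z<.076),30);print('rail');rect(Wf,r&(abs(z-.038)<.004),300)
cv2.imwrite('pics/c_'+sys.argv[1]+'.png',cv2.resize(np.ascontiguousarray(p[235:355,145:345,::-1]),None,fx=4,fy=4,interpolation=cv2.INTER_CUBIC))
E
python3 t.py top3
```

```text
t 17.15 tcp [ 0.5043 -0.0853  0.1234] fix [  25.5 -167.6] yaw 6.0 Ff [-0.1  0.4] 0.7
blocks
knob
rail
```

```bash
python3 w.py w5; python3 st.py
```

```text
fixture frame mm
rail/stop
t 17.25 tcp [ 0.504  -0.0839  0.1235] fix [  25.3 -166.2] yaw 6.15 Ff [-0.   0.4] -0.7
```

View pics/w5.png

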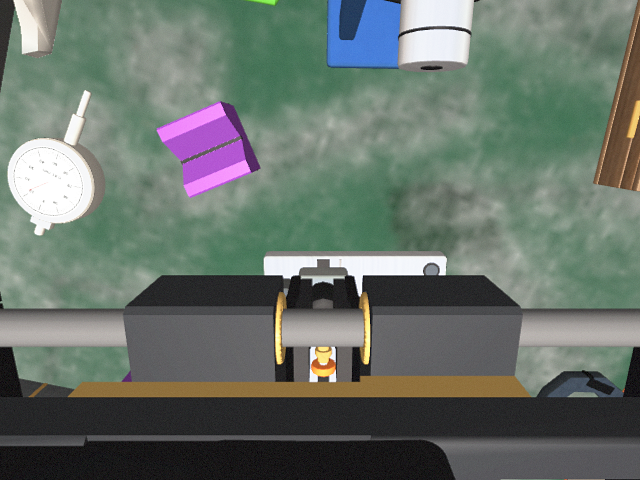

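The wrist camera looks back. The knob is at (322,290) and the pad at (323,365), both between the fingers laterally, so x is aligned. The fingers stand behind the knob, so I'll descend.

drive_tool --rows '[{"tx":0.3,"ty":0,"tz":2,"ax":0,"ay":0,"az":0,"claw":0},{"tx":0,"ty":0,"tz":2,"ax":0,"ay":0,"az":0,"claw":0},{"tx":0,"ty":0,"tz":1.5,"ax":0,"ay":0,"az":0,"claw":0},{"tx":0,"ty":0,"tz":1.5,"ax":0,"ay":0,"az":0,"claw":0},{"tx":0,"ty":0,"tz":0.5,"ax":0,"ay":0,"az":0,"claw":0},{"tx":0,"ty":0,"tz":0,"ax":0,"ay":0,"az":0,"claw":0},{"tx":0,"ty":0,"tz":0,"ax":0,"ay":0,"az":0,"claw":0}]'

```text
time_s: 17.83
tcp_pos: [0.5044, -0.0867, 0.0488]
ee_rot: [[0.109, -0.994, 0.001], [-0.994, -0.109, -0.0], [0.0, -0.001, -1.0]]
wrist_force: [-0.1, 0.5, 0.8]
gripper_width: 0.007
gripper_force: 0.0
```

drive_tool --rows '[{"tx":-0.5,"ty":0,"tz":0,"ax":0,"ay":0,"az":0,"claw":0},{"tx":-0.5,"ty":0,"tz":0,"ax":0,"ay":0,"az":0,"claw":0},{"tx":-0.5,"ty":0,"tz":0,"ax":0,"ay":0,"az":0,"claw":0},{"tx":0,"ty":0,"tz":0,"ax":0,"ay":0,"az":0,"claw":0},{"tx":0,"ty":0,"tz":0,"ax":0,"ay":0,"az":0,"claw":0}]'

```text
time_s: 18.25
tcp_pos: [0.5029, -0.0723, 0.0493]
ee_rot: [[0.108, -0.994, 0.002], [-0.994, -0.108, -0.0], [0.0, -0.002, -1.0]]
wrist_force: [0.4, -2.0, 0.7]
gripper_width: 0.004
gripper_force: 0.9
```

```bash
python3 st.py
```

```text
t 18.25 tcp [ 0.5029 -0.0723  0.0493] fix [  25.4 -154.6] yaw 6.18 Ff [ 0.2 -2. ] 0.7
```

drive_tool --rows '[{"tx":-0.6,"ty":0,"tz":0,"ax":0,"ay":0,"az":0,"claw":0},{"tx":-0.6,"ty":0,"tz":0,"ax":0,"ay":0,"az":0,"claw":0},{"tx":-0.6,"ty":0,"tz":0,"ax":0,"ay":0,"az":0,"claw":0},{"tx":-0.6,"ty":0,"tz":0,"ax":0,"ay":0,"az":0,"claw":0},{"tx":-0.6,"ty":0,"tz":0,"ax":0,"ay":0,"az":0,"claw":0},{"tx":-0.6,"ty":0,"tz":0,"ax":0,"ay":0,"az":0,"claw":0},{"tx":0,"ty":0,"tz":0,"ax":0,"ay":0,"az":0,"claw":0}]'

```text
time_s: 18.83
tcp_pos: [0.4991, -0.0376, 0.0493]
ee_rot: [[0.108, -0.994, 0.001], [-0.994, -0.108, -0.002], [0.002, -0.001, -1.0]]
wrist_force: [2.5, -8.1, 0.6]
gripper_width: 0.008
gripper_force: 3.7
```

```bash
python3 st.py; python3 t.py top4
```

```text
t 18.8333 tcp [ 0.4991 -0.0376  0.0493] fix [  25.4 -119.6] yaw 6.19 Ff [ 1.6 -8.3] 0.6
blocks
knob
rail
```

drive_tool --rows '[{"tx":-0.5,"ty":0,"tz":0,"ax":0,"ay":0,"az":0,"claw":0},{"tx":-0.5,"ty":0,"tz":0,"ax":0,"ay":0,"az":0,"claw":0},{"tx":-0.5,"ty":0,"tz":0,"ax":0,"ay":0,"az":0,"claw":0},{"tx":-0.4,"ty":0,"tz":0,"ax":0,"ay":0,"az":0,"claw":0},{"tx":0,"ty":0,"tz":0,"ax":0,"ay":0,"az":0,"claw":0},{"tx":0,"ty":0,"tz":0,"ax":0,"ay":0,"az":0,"claw":0}]'

```text
time_s: 19.38
tcp_pos: [0.497, -0.0189, 0.0493]
ee_rot: [[0.107, -0.994, 0.001], [-0.994, -0.107, -0.002], [0.002, -0.001, -1.0]]
wrist_force: [2.4, -9.5, 1.0]
gripper_width: 0.001
gripper_force: 4.0
```

```bash
python3 st.py
```

```text
t 19.3833 tcp [ 0.497  -0.0189  0.0493] fix [  25.4 -100.8] yaw 6.16 Ff [ 1.4 -9.7] 1.0
```

drive_tool --rows '[{"tx":-0.3,"ty":0,"tz":0,"ax":0,"ay":0,"az":0,"claw":0},{"tx":-0.3,"ty":0,"tz":0,"ax":0,"ay":0,"az":0,"claw":0},{"tx":0,"ty":0,"tz":0,"ax":0,"ay":0,"az":0,"claw":0}]'

```text
time_s: 19.63
tcp_pos: [0.4964, -0.0132, 0.0493]
ee_rot: [[0.107, -0.994, 0.001], [-0.994, -0.107, -0.002], [0.002, -0.001, -1.0]]
wrist_force: [2.7, -10.3, 1.3]
gripper_width: 0.004
gripper_force: 4.6
```

```bash
python3 st.py
```

```text
t 19.6333 tcp [ 0.4964 -0.0132  0.0493] fix [ 25.3 -95.1] yaw 6.17 Ff [  1.6 -10.6] 1.3
```

drive_tool --rows '[{"tx":-0.2,"ty":0,"tz":0,"ax":0,"ay":0,"az":0,"claw":0},{"tx":-0.2,"ty":0,"tz":0,"ax":0,"ay":0,"az":0,"claw":0}]'

```text
time_s: 19.8
tcp_pos: [0.496, -0.0096, 0.0493]
ee_rot: [[0.107, -0.994, 0.001], [-0.994, -0.107, -0.002], [0.002, -0.001, -1.0]]
wrist_force: [2.6, -12.3, 0.7]
gripper_width: 0.007
gripper_force: 5.7
```

drive_tool --rows '[{"tx":-0.15,"ty":0,"tz":0,"ax":0,"ay":0,"az":0,"claw":0},{"tx":-0.15,"ty":0,"tz":0,"ax":0,"ay":0,"az":0,"claw":0}]'

```text
time_s: 19.97
tcp_pos: [0.4957, -0.0069, 0.0493]
ee_rot: [[0.107, -0.994, 0.001], [-0.994, -0.107, -0.003], [0.003, -0.001, -1.0]]
wrist_force: [5.4, -14.4, 0.1]
gripper_width: 0.004
gripper_force: 6.8
```

drive_tool --rows '[{"tx":-0.15,"ty":0,"tz":0,"ax":0,"ay":0,"az":0,"claw":0},{"tx":-0.15,"ty":0,"tz":0,"ax":0,"ay":0,"az":0,"claw":0}]'

```text
time_s: 20.13
tcp_pos: [0.4955, -0.0044, 0.0493]
ee_rot: [[0.108, -0.994, 0.001], [-0.994, -0.108, -0.003], [0.003, -0.001, -1.0]]
wrist_force: [5.0, -17.0, 0.7]
gripper_width: 0.007
gripper_force: 8.2
```

drive_tool --rows '[{"tx":-0.1,"ty":0,"tz":0,"ax":0,"ay":0,"az":0,"claw":0}]'

```text
time_s: 20.22
tcp_pos: [0.4953, -0.0036, 0.0493]
ee_rot: [[0.108, -0.994, 0.001], [-0.994, -0.108, -0.004], [0.004, -0.0, -1.0]]
wrist_force: [5.1, -17.2, -0.4]
gripper_width: 0.004
gripper_force: 8.6
```

```bash
python3 st.py
```

```text
t 20.2167 tcp [ 0.4953 -0.0036  0.0493] fix [ 25.3 -85.4] yaw 6.18 Ff [  3.2 -17.6] -0.4
```

drive_tool --rows '[{"tx":-0.1,"ty":0,"tz":0,"ax":0,"ay":0,"az":0,"claw":0}]'

```text
time_s: 20.3
tcp_pos: [0.4952, -0.0028, 0.0493]
ee_rot: [[0.108, -0.994, 0.001], [-0.994, -0.108, -0.004], [0.004, -0.0, -1.0]]
wrist_force: [5.4, -19.1, 0.4]
gripper_width: 0.005
gripper_force: 9.3
```

```bash
python3 st.py
```

```text
t 20.3 tcp [ 0.4952 -0.0028  0.0493] fix [ 25.3 -84.6] yaw 6.18 Ff [  3.3 -19.6] 0.4
```

About 19.6 N felt, so I'll retreat, go up and travel to the rack.

drive_tool --rows '[{"tx":0.5,"ty":0,"tz":0,"ax":0,"ay":0,"az":0,"claw":0},{"tx":2,"ty":0,"tz":0,"ax":0,"ay":0,"az":0,"claw":0},{"tx":2,"ty":0,"tz":-3,"ax":0,"ay":0,"az":0,"claw":0},{"tx":2,"ty":0,"tz":-3,"ax":0,"ay":0,"az":0,"claw":5},{"tx":2,"ty":0,"tz":-3,"ax":0,"ay":0,"az":0,"claw":7},{"tx":2,"ty":0.8,"tz":-3,"ax":0,"ay":0,"az":0,"claw":7},{"tx":2,"ty":1,"tz":-3,"ax":0,"ay":0,"az":0,"claw":7},{"tx":3.5,"ty":1,"tz":0,"ax":0,"ay":0,"az":0,"claw":7},{"tx":3.5,"ty":1,"tz":0,"ax":0,"ay":0,"az":0,"claw":7},{"tx":3.5,"ty":1,"tz":0,"ax":0,"ay":0,"az":0,"claw":7}]'

```text
time_s: 21.13
tcp_pos: [0.4711, -0.2345, 0.1996]
ee_rot: [[0.108, -0.994, 0.003], [-0.994, -0.108, 0.001], [-0.0, -0.003, -1.0]]
wrist_force: [1.1, -0.1, 0.0]
gripper_width: 0.45
gripper_force: 0.0
```

drive_tool --rows '[{"tx":3.5,"ty":0.6,"tz":0,"ax":0,"ay":0,"az":0,"claw":7},{"tx":0,"ty":0,"tz":0,"ax":0,"ay":0,"az":0.017,"claw":7},{"tx":0,"ty":0,"tz":0,"ax":0,"ay":0,"az":0,"claw":7},{"tx":0,"ty":0,"tz":0,"ax":0,"ay":0,"az":0,"claw":7}]'

```text
time_s: 21.47
tcp_pos: [0.4688, -0.2688, 0.1983]
ee_rot: [[0.09, -0.996, -0.0], [-0.996, -0.09, 0.001], [-0.001, 0.0, -1.0]]
wrist_force: [-1.2, -0.1, -0.4]
gripper_width: 0.747
gripper_force: 0.0
```

```bash
python3 st.py; python3 t.py top5
python3 - <<'E'
from m import *
p,d,W=wristworld(); z=W[...,2]; cv2.imwrite('pics/w6.png',p[:,:,::-1])
print('mandrel, world mm'); rect(W,(z>.086)&(z<.107)&(abs(W[...,0]-.47)<.08)&(W[...,1]<-.16),200)
m=(z>.097)&(z<.104)&(abs(W[...,0]-.47)<.02)&(W[...,1]<-.16); print(np.percentile(z[m],[50,95]))
for y in (-.33,-.30,-.24,-.21):
    q=W[(abs(W[...,1]-y)<.002)&(z>.075)&(abs(W[...,0]-.47)<.03)]
    if len(q)>10: 
        A=np.c_[2*q[:,0],2*q[:,2],np.ones(len(q))]; c=np.linalg.lstsq(A,(q[:,[0,2]]**2).sum(1),rcond=None)[0]; print(y,len(q),'axis x,z',c[:2].round(4),'r',np.sqrt(c[2]+c[0]**2+c[1]**2).round(4))
E
python3 st.py
```

```text
t 21.4667 tcp [ 0.4688 -0.2688  0.1983] fix [ -29.6 -346.3] yaw 5.14 Ff [-1.2  0.1] -0.4
blocks
425 px [203. 278.] mean [39.4 57.9 53.1] rect [39.2 59.2] [ 11.6 123.9] 0.39
442 px [204. 299.] mean [ 5.  60.8 53. ] rect [ 5.4 62.1] [ 11.8 121. ] 0.22
knob
142 px [278. 277.] mean [ 22.4 -63.4  70.2] rect [ 22.3 -63.6] [19.3 21.1] 82.66
rail
441 px [292. 258.] mean [ 52.8 -89.1  37.1] rect [ 53.1 -89.6] [93.1 15.9] 89.97
341 px [242. 265.] mean [53.  -5.9 37.2] rect [53.3 -4. ] [72.  15.6] 89.57
399 px [190. 272.] mean [53.5 81.2 37.3] rect [53.4 79.9] [15.1 89.1] 0.67
736 px [182. 299.] mean [10.6 99.2 38.2] rect [-1.8 69.8] [149.1  58.9] 88.84
mandrel, world mm
9366 px [319. 202.] mean [ 473.8 -293.    97.6] rect [ 473.4 -286.7] [ 31.4 143.5] 5.25
649 px [267. 151.] mean [ 509.4 -324.2  100.8] rect [ 507.9 -324. ] [20.2 15.4] 5.19
493 px [272. 297.] mean [ 500.1 -224.4   98.2] rect [ 499.4 -222.1] [12.3 20.5] 70.8
[0.09969017 0.10134284]
-0.33 472 axis x,z [0.4707 0.0876] r 0.0175
-0.3 5964 axis x,z [0.4641 0.1914] r 0.0947
-0.24 237 axis x,z [0.4691 0.0854] r 0.0153
t 21.5667 tcp [ 0.4692 -0.2681  0.1985] fix [ -29.1 -345.6] yaw 5.25 Ff [-0.6  0.1] -0.3
```

drive_tool --rows '[{"tx":0.5,"ty":-0.2,"tz":2,"ax":0,"ay":0,"az":0,"claw":7},{"tx":0,"ty":0,"tz":3,"ax":0,"ay":0,"az":0,"claw":7},{"tx":0,"ty":0,"tz":3,"ax":0,"ay":0,"az":0,"claw":7},{"tx":0,"ty":0,"tz":3,"ax":0,"ay":0,"az":0,"claw":6},{"tx":0,"ty":0,"tz":0.9,"ax":0,"ay":0,"az":0,"claw":5},{"tx":0,"ty":0,"tz":0,"ax":0,"ay":0,"az":0,"claw":5},{"tx":0,"ty":0,"tz":0,"ax":0,"ay":0,"az":0,"claw":5},{"tx":0,"ty":0,"tz":0,"ax":0,"ay":0,"az":0,"claw":5}]'

```text
time_s: 22.23
tcp_pos: [0.4732, -0.2741, 0.0815]
ee_rot: [[0.091, -0.996, 0.004], [-0.996, -0.091, -0.001], [0.002, -0.003, -1.0]]
wrist_force: [0.1, -0.4, 0.1]
gripper_width: 0.593
gripper_force: 0.0
```

```bash
python3 st.py
```

```text
t 22.2333 tcp [ 0.4732 -0.2741  0.0815] fix [ -25.7 -352. ] yaw 5.24 Ff [ 0.1 -0.5] 0.1
```

drive_tool --rows '[{"tx":0,"ty":0.1,"tz":0.2,"ax":0,"ay":0,"az":0,"claw":4.5},{"tx":0,"ty":0,"tz":0,"ax":0,"ay":0,"az":0,"claw":3.8},{"tx":0,"ty":0,"tz":0,"ax":0,"ay":0,"az":0,"claw":3.2},{"tx":0,"ty":0,"tz":0,"ax":0,"ay":0,"az":0,"claw":2.8},{"tx":0,"ty":0,"tz":0,"ax":0,"ay":0,"az":0,"claw":2.8},{"tx":0,"ty":0,"tz":0,"ax":0,"ay":0,"az":0,"claw":2.8},{"tx":0,"ty":0,"tz":0,"ax":0,"ay":0,"az":0,"claw":2.8}]'

```text
time_s: 22.82
tcp_pos: [0.4721, -0.2742, 0.0783]
ee_rot: [[0.091, -0.996, 0.003], [-0.996, -0.091, -0.001], [0.001, -0.003, -1.0]]
wrist_force: [4.4, 2.7, 3.6]
gripper_width: 0.354
gripper_force: 30.0
```

```bash
python3 st.py
```

```text
t 22.8167 tcp [ 0.4721 -0.2742  0.0783] fix [ -26.9 -352. ] yaw 5.19 Ff [4.7 2.2] 3.6
```

drive_tool --rows '[{"tx":0,"ty":0,"tz":-0.3,"ax":0,"ay":0,"az":0,"claw":2.8},{"tx":0,"ty":0,"tz":-0.3,"ax":0,"ay":0,"az":0,"claw":2.8},{"tx":0,"ty":0,"tz":-0.2,"ax":0,"ay":0,"az":0,"claw":2.8},{"tx":0,"ty":0,"tz":0,"ax":0,"ay":0,"az":0,"claw":2.8},{"tx":0,"ty":0,"tz":0,"ax":0,"ay":0,"az":0,"claw":2.8}]'

```text
time_s: 23.23
tcp_pos: [0.4694, -0.274, 0.0848]
ee_rot: [[0.089, -0.996, -0.002], [-0.996, -0.089, 0.001], [-0.001, 0.002, -1.0]]
wrist_force: [0.5, 0.1, -4.6]
gripper_width: 0.357
gripper_force: 30.0
```

```bash
python3 st.py; python3 -c "
from station import sense; s=sense(); print(s['gripper_width']*87, s['gripper_force'])"
```

```text
t 23.2333 tcp [ 0.4694 -0.274   0.0848] fix [ -29.6 -351.4] yaw 5.12 Ff [0.6 0.1] -4.6
31.044338487196434 29.998988807201385
```

drive_tool --rows '[{"tx":0,"ty":0,"tz":-0.8,"ax":0,"ay":0,"az":0,"claw":2.8},{"tx":0,"ty":0,"tz":-1.2,"ax":0,"ay":0,"az":0,"claw":2.8},{"tx":0,"ty":0,"tz":-1.5,"ax":0,"ay":0,"az":0,"claw":2.8},{"tx":0,"ty":0,"tz":-1.5,"ax":0,"ay":0,"az":0,"claw":2.8},{"tx":0,"ty":0,"tz":-1.2,"ax":0,"ay":0,"az":0,"claw":2.8},{"tx":0,"ty":0,"tz":-0.8,"ax":0,"ay":0,"az":0,"claw":2.8},{"tx":0,"ty":0,"tz":0,"ax":0,"ay":0,"az":-0.018,"claw":2.8},{"tx":0,"ty":0,"tz":0,"ax":0,"ay":0,"az":0,"claw":2.8},{"tx":0,"ty":0,"tz":0,"ax":0,"ay":0,"az":0,"claw":2.8}]'

```text
time_s: 23.98
tcp_pos: [0.4697, -0.2738, 0.1545]
ee_rot: [[0.108, -0.994, -0.002], [-0.994, -0.108, 0.001], [-0.001, 0.002, -1.0]]
wrist_force: [-0.8, 0.2, -5.7]
gripper_width: 0.361
gripper_force: 30.0
```

```bash
cat > mm.py <<'E'
from m import *
p,d,W=wristworld(); s=sense(); cv2.imwrite('pics/w7.png',p[:,:,::-1])
L=(W-s['tcp_pos'])@s['ee_rot']  # tool frame
m=(abs(L[...,1])<.017)&(L[...,2]>-.035)&(L[...,2]<.02)&(L[...,0]>.015)&(L[...,0]<.1)&(d>0)
q=L[m]; q=q[np.hypot(q[:,1],0)<.016]
for a in (.02,.04,.06,.08):
    r=q[abs(q[:,0]-a)<.004]
    if len(r)<30: continue
    print(a,len(r),'y mid',((np.percentile(r[:,1],1)+np.percentile(r[:,1],99))/2*1000).round(1),'top z',(np.percentile(r[:,2],3)*1000).round(1))
print('max x',(q[:,0].max()*1000).round(1))
E
python3 st.py; python3 mm.py
```

```text
t 23.9833 tcp [ 0.4697 -0.2738  0.1545] fix [ -29.3 -351.3] yaw 6.17 Ff [-0.8  0.3] -5.7
0.02 1559 y mid 0.1 top z -23.0
0.04 1755 y mid 0.0 top z -23.0
0.06 1939 y mid -0.0 top z -23.0
0.08 2105 y mid -0.0 top z -23.0
max x 84.3
```

drive_tool --rows '[{"tx":-1.5,"ty":-0.2,"tz":0,"ax":0,"ay":0,"az":0,"claw":2.8},{"tx":-3,"ty":-0.5,"tz":0,"ax":0,"ay":0,"az":0,"claw":2.8},{"tx":-3.5,"ty":-0.5,"tz":0,"ax":0,"ay":0,"az":0,"claw":2.8},{"tx":-3.5,"ty":-0.5,"tz":0,"ax":0,"ay":0,"az":0,"claw":2.8},{"tx":-3.5,"ty":-0.5,"tz":0,"ax":0,"ay":0,"az":0,"claw":2.8},{"tx":-3.5,"ty":-0.5,"tz":0,"ax":0,"ay":0,"az":0,"claw":2.8},{"tx":-3.5,"ty":-0.5,"tz":0,"ax":0,"ay":0,"az":0,"claw":2.8},{"tx":-3.5,"ty":-0.5,"tz":0,"ax":0,"ay":0,"az":0,"claw":2.8},{"tx":-3.5,"ty":-0.5,"tz":0,"ax":0,"ay":0,"az":0,"claw":2.8},{"tx":-3.5,"ty":-0.5,"tz":0,"ax":0,"ay":0,"az":0,"claw":2.8}]'

```text
time_s: 24.87
tcp_pos: [0.4814, 0.0556, 0.1548]
ee_rot: [[0.108, -0.994, -0.001], [-0.994, -0.108, -0.001], [0.0, 0.001, -1.0]]
wrist_force: [0.9, 0.1, -4.7]
gripper_width: 0.359
gripper_force: 30.0
```

drive_tool --rows '[{"tx":-3.5,"ty":-0.4,"tz":0,"ax":0,"ay":0,"az":0,"claw":2.8},{"tx":-3,"ty":-0.3,"tz":0,"ax":0,"ay":0,"az":0,"claw":2.8},{"tx":-1.5,"ty":0,"tz":0,"ax":0,"ay":0,"az":0,"claw":2.8},{"tx":0,"ty":0,"tz":1,"ax":0,"ay":0,"az":0,"claw":2.8},{"tx":0,"ty":0,"tz":2,"ax":0,"ay":0,"az":0,"claw":2.8},{"tx":0,"ty":0,"tz":2,"ax":0,"ay":0,"az":0,"claw":2.8},{"tx":0,"ty":0,"tz":2,"ax":0,"ay":0,"az":0,"claw":2.8},{"tx":0,"ty":0,"tz":1,"ax":0,"ay":0,"az":0,"claw":2.8},{"tx":0,"ty":0,"tz":0,"ax":0,"ay":0,"az":0,"claw":2.8},{"tx":0,"ty":0,"tz":0,"ax":0,"ay":0,"az":0,"claw":2.8}]'

```text
time_s: 25.7
tcp_pos: [0.4802, 0.134, 0.0747]
ee_rot: [[0.108, -0.994, -0.002], [-0.994, -0.108, -0.002], [0.001, 0.002, -1.0]]
wrist_force: [0.3, -0.5, -4.2]
gripper_width: 0.357
gripper_force: 30.0
```

```bash
python3 st.py
```

```text
t 25.7 tcp [0.4802 0.134  0.0747] fix [25.1 53.1] yaw 6.21 Ff [ 0.2 -0.6] -4.2
```

drive_tool --rows '[{"tx":-0.5,"ty":0.06,"tz":0.4,"ax":0,"ay":0,"az":0,"claw":2.8},{"tx":0,"ty":0,"tz":0.6,"ax":0,"ay":0,"az":0,"claw":2.8},{"tx":0,"ty":0,"tz":0.5,"ax":0,"ay":0,"az":0,"claw":2.8},{"tx":0,"ty":0,"tz":0,"ax":0,"ay":0,"az":0,"claw":2.8},{"tx":0,"ty":0,"tz":0,"ax":0,"ay":0,"az":0,"claw":2.8}]'

```text
time_s: 26.12
tcp_pos: [0.4792, 0.1391, 0.0603]
ee_rot: [[0.108, -0.994, -0.001], [-0.994, -0.108, -0.0], [0.0, 0.001, -1.0]]
wrist_force: [-0.6, -0.1, -4.5]
gripper_width: 0.357
gripper_force: 30.0
```

```bash
python3 st.py
```

```text
t 26.1167 tcp [0.4792 0.1391 0.0603] fix [24.6 58.2] yaw 6.19 Ff [-0.6  0. ] -4.5
```

drive_tool --rows '[{"tx":0,"ty":0,"tz":0.1,"ax":0,"ay":0,"az":0,"claw":2.8},{"tx":0,"ty":0,"tz":0.1,"ax":0,"ay":0,"az":0,"claw":2.8},{"tx":0,"ty":0,"tz":0,"ax":0,"ay":0,"az":0,"claw":2.8},{"tx":0,"ty":0,"tz":0,"ax":0,"ay":0,"az":0,"claw":2.8}]'

```text
time_s: 26.45
tcp_pos: [0.4794, 0.1392, 0.0585]
ee_rot: [[0.108, -0.994, 0.0], [-0.994, -0.108, 0.0], [-0.0, -0.0, -1.0]]
wrist_force: [0.5, 0.7, -5.4]
gripper_width: 0.358
gripper_force: 30.0
```

```bash
python3 st.py
```

```text
t 26.45 tcp [0.4794 0.1392 0.0585] fix [24.9 58.3] yaw 6.18 Ff [0.6 0.6] -5.4
```

drive_tool --rows '[{"tx":0,"ty":0.03,"tz":0.1,"ax":0,"ay":0,"az":0,"claw":2.8},{"tx":0,"ty":0,"tz":0.1,"ax":0,"ay":0,"az":0,"claw":2.8},{"tx":0,"ty":0,"tz":0,"ax":0,"ay":0,"az":0,"claw":2.8},{"tx":0,"ty":0,"tz":0,"ax":0,"ay":0,"az":0,"claw":2.8}]'

```text
time_s: 26.78
tcp_pos: [0.4793, 0.1393, 0.0565]
ee_rot: [[0.108, -0.994, 0.0], [-0.994, -0.108, 0.0], [-0.0, -0.0, -1.0]]
wrist_force: [0.0, -0.2, -4.4]
gripper_width: 0.359
gripper_force: 30.0
```

```bash
python3 st.py
```

```text
t 26.7833 tcp [0.4793 0.1393 0.0565] fix [24.7 58.4] yaw 6.19 Ff [-0.  -0.2] -4.4
```

drive_tool --rows '[{"tx":0,"ty":0,"tz":0.1,"ax":0,"ay":0,"az":0,"claw":2.8},{"tx":0,"ty":0,"tz":0,"ax":0,"ay":0,"az":0,"claw":2.8},{"tx":0,"ty":0,"tz":0,"ax":0,"ay":0,"az":0,"claw":2.8}]'

```text
time_s: 27.03
tcp_pos: [0.4796, 0.1394, 0.056]
ee_rot: [[0.108, -0.994, 0.001], [-0.994, -0.108, 0.0], [-0.0, -0.001, -1.0]]
wrist_force: [0.4, -0.9, -0.2]
gripper_width: 0.358
gripper_force: 30.0
```

```bash
python3 st.py
```

```text
t 27.0333 tcp [0.4796 0.1394 0.056 ] fix [25.  58.4] yaw 6.22 Ff [ 0.3 -1. ] -0.2
```

Weight is fully on the vees at the expected height. I'll release gently, rise and look.

drive_tool --rows '[{"tx":0,"ty":0,"tz":0,"ax":0,"ay":0,"az":0,"claw":3.3},{"tx":0,"ty":0,"tz":0,"ax":0,"ay":0,"az":0,"claw":3.8},{"tx":0,"ty":0,"tz":0,"ax":0,"ay":0,"az":0,"claw":5},{"tx":0,"ty":0,"tz":0,"ax":0,"ay":0,"az":0,"claw":6},{"tx":0,"ty":0,"tz":0,"ax":0,"ay":0,"az":0,"claw":6},{"tx":0,"ty":0,"tz":-1,"ax":0,"ay":0,"az":0,"claw":6},{"tx":0,"ty":0,"tz":-3,"ax":0,"ay":0,"az":0,"claw":6},{"tx":0,"ty":0,"tz":-4,"ax":0,"ay":0,"az":0,"claw":6},{"tx":3,"ty":0,"tz":-2.5,"ax":0,"ay":0,"az":0,"claw":6},{"tx":4,"ty":0,"tz":0,"ax":0,"ay":0,"az":0,"claw":6}]'

```text
time_s: 27.87
tcp_pos: [0.4909, 0.072, 0.1667]
ee_rot: [[0.114, -0.993, 0.013], [-0.993, -0.114, 0.004], [-0.003, -0.013, -1.0]]
wrist_force: [1.2, 0.6, -0.8]
gripper_width: 0.688
gripper_force: 0.0
```

drive_tool --rows '[{"tx":4,"ty":0,"tz":0,"ax":0,"ay":0,"az":0,"claw":6},{"tx":4,"ty":0,"tz":0,"ax":0,"ay":0,"az":0,"claw":6},{"tx":4,"ty":0,"tz":0,"ax":0,"ay":0,"az":0,"claw":6},{"tx":4,"ty":0,"tz":0,"ax":0,"ay":0,"az":0,"claw":6},{"tx":4,"ty":0,"tz":0,"ax":0,"ay":0,"az":0,"claw":6},{"tx":4,"ty":0,"tz":0,"ax":0,"ay":0,"az":0,"claw":6},{"tx":4,"ty":0,"tz":0,"ax":0,"ay":0,"az":0,"claw":6},{"tx":4,"ty":0,"tz":0,"ax":0,"ay":0,"az":0,"claw":6},{"tx":0,"ty":0,"tz":0,"ax":0,"ay":0,"az":0,"claw":6}]'

```text
time_s: 28.62
tcp_pos: [0.5214, -0.2543, 0.16]
ee_rot: [[0.102, -0.995, 0.0], [-0.995, -0.102, -0.002], [0.002, -0.0, -1.0]]
wrist_force: [0.9, 0.8, 0.2]
gripper_width: 0.689
gripper_force: 0.0
```

```bash
python3 st.py; python3 t.py top8
python3 - <<'E'
from m import *
p,d,W=boxes('top','top8'); z=W[...,2]
Wf=W.copy(); Wf[...,:2]=((W[...,:2]*1000-O)@F.T)/1000
print('mandrel');rect(Wf,(z>.06)&(z<.085)&(abs(Wf[...,0])<.06)&(Wf[...,1]>-.05)&(Wf[...,1]<.17))
E
```

```text
t 28.6167 tcp [ 0.5214 -0.2543  0.16  ] fix [  24.3 -337.4] yaw 5.83 Ff [1.  0.7] 0.2
blocks
257 px [210. 299.] mean [ 3.1 51.4 53.3] rect [ 3.1 51.2] [ 7.1 99.1] 0.06
knob
59 px [241. 275.] mean [33.8 -5.1 71.6] rect [33.6 -4.5] [21.4  8.2] 88.98
135 px [278. 277.] mean [ 22.2 -63.5  70.3] rect [ 22.2 -63.6] [19.4 17.9] 81.59
108 px [218. 278.] mean [33.6 32.1 71.5] rect [32.5 32.6] [10.3 40.9] 0.48
81 px [186. 283.] mean [34.  83.2 71.4] rect [33.6 83.4] [33.9  7.7] 89.78
31 px [170. 284.] mean [ 34.3 108.3  71.3] rect [ 34.4 108.8] [13.1  5.2] 82.01
71 px [157. 287.] mean [ 33.8 129.9  71.6] rect [ 33.2 130.4] [27.7  8. ] 89.29
238 px [228. 292.] mean [10.7 18.1 71.2] rect [11.1 16.3] [82.2  9.2] 88.76
251 px [177. 299.] mean [ 10.5 100.7  71.3] rect [ 11.6 101.1] [ 9.9 84.1] 0.08
rail
1019 px [242. 265.] mean [53.2 -5.4 37.4] rect [53.  -4.3] [209.8  16.1] 89.99
mandrel
2099 px [201. 288.] mean [21.6 59.2 73.8] rect [22.3 60.2] [ 32.  170.3] 0.1
```

View pics/c_top8.png

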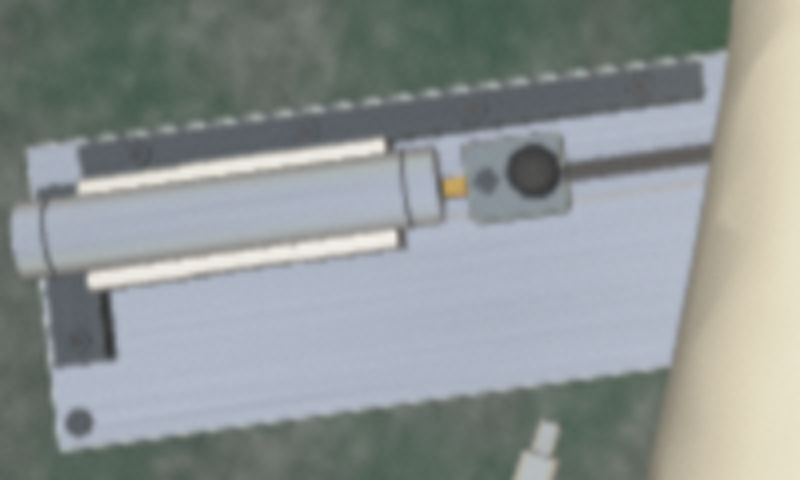

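The crop shows the mandrel from (15,240) to (440,185), bedded along a straight closed row against rail and stop. It measures x 22.3 and y 60.2 mm in the fixture, 0.1° off, and the clamp hasn't moved. I'll hand in.

```bash
python3 -c "
from station import finish_job; print(finish_job())"
```

```text
the job is handed in; nothing more can be done
None
```

I handed the job in at about 28.7 s. The three blocks stand in a closed row against rail and stop. The clamp was pushed until about 19.6 N was felt, so by estimate it presses with about 7.5 N. The mandrel is bedded in the vees at fixture x 22.3, y 60.2 mm. The hand-in returned no verdict.

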